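# Load the lug flange on the inclined faceplate and clamp it

### The arm

A 7-joint arm with a two-finger parallel gripper is mounted at the origin on a cart in front of the work surface, level with it; the furniture and walls round the work are solid. World frame = base frame: x ahead of the robot, y to its left, z up, the work surface at z = 0. Lengths are in mm, angles in rad, forces in N, time in s.
With the tool pointing down it reaches from about 425 to 925 mm from the base axis. Payload 6.8 kg.
Tool frame: the origin (TCP) lies at the very end of the fingers, on their centre line; the grasp point (between the pads) lies 19 mm behind it; z points along the fingers, y is the line along which they close (so a half turn about z gives the same grasp; the last joint's range is limited). The gripper opens to 88 mm and grips with 3 to 60 N. Pads are 20 mm wide; open, the fingers measure 115 mm over their backs; the gripper's body (75 mm by 178 mm) begins 61 mm behind the grasp point.
Start: joints at [-1.224, 0.477, 0.022, 1.555, -0.011, 1.109, -0.083], TCP at [296.515, 606.405, 222.664] pointing down, gripper open.
Joint ranges: [-2.96, 2.96], [-0.34, 2.1], [-1.41, 1.46], [0.24, 2.44], [-1.37, 4.51], [0.17, 1.92], [-2.96, 2.96]. Speed limits (rad/s): [2.39, 2.39, 3.14, 3.14, 3.14, 3.14, 3.14].

### API

Orientations are given as a rotation vector (axis times angle).
In Python, from bench import sensors, eyes, job gives the robot as it stands.
- The arm moves only by the tool carry_out, never from a script. Its argument "moves" is a list of rows, each an object with "offset": the shift along the tool's x, y, z in m, a list of three; "rotation": the turn, a rotation vector about the tool's x, y, z in rad, a list of three; "fingers": the finger opening in m, from 0 to 0.0878. A call has 1 to 5 rows; each row is the pose to reach, as a shift and turn from the pose commanded when the call began, along the tool's axes at that moment; what a row does not reach only later rows make up. A row lasts 1/8 s, in which the tool goes at most 62.5 mm and 10.7 degrees, less where a joint would pass 70% of its speed; a pose out of reach is approached as far as the arm can. A call with a gripper value outside its range is refused whole. The fingers move at their own pace and stop on an object; "squeeze" is the grip in N (left out, the last holds). Time passes only in rows, so rows that repeat a pose let the fingers close. It gives the time, the measured TCP pose, the force, the opening and the grip force at its end, in the units of the state.
- sensors.get_obs(): the state, without advancing time (a new reading comes with each control period).
- eyes.capture(name): name is "scene" or "side" or "wrist"; returns (picture, depth): 400x640x3 uint8, red, green, blue; 400x640 float32, mm along the optical axis (not along the pixel's ray), 0 where there is no reading.
- eyes.camera_params(name): a dict with "fov_y" (degrees; the focal length in pixels is half the picture's height over the tangent of half this angle, whatever the lens; pixels are square), "cx", "cy" (the principal point, pixels), "extrinsics" (4x4, takes a point from camera to world coordinates); the wrist camera has in their place "hand_eye" (4x4, takes a point from camera to tool coordinates, whose origin is the TCP and whose axes are the flange's). Camera axes: x right, y up, looking along -z (the intrinsics and any distortion apply to the point x, -y, -z); pixel columns grow to the right and rows downward; lengths in mm; the calibration is good to about 2 mm. A picture is of the moment at which its call begins: read the wrist's pose just before it. camera_params takes no time and is no camera call.
- job.sign_off(): hands the job in; it is judged then, once.
The state is a dict: "time_s": time; "joint_pos": joint angles; "dq": joint speeds; "joint_torque": joint torques, N m; "eef_pos": TCP position; "eef_rot": TCP orientation; "force": force on the tool from outside, world axes, zero at the start; "ft_torque": the same for the moment, N m; "width": opening from 0.0 (shut) to 1.0 (fully open); "gripper_force": force on a finger pad.
Only numpy, scipy, OpenCV 4.12 (cv2) and the standard library are available. Lean on these libraries where they do the work, as an engineer would, in place of code of your own. Each camera call takes 0.05 s, during which the arm holds its last target. There are 200 camera calls.

### The job

Load the aluminium flange on the inclined faceplate: turn it so that its three holes match the three studs and slide it fully home, boss outward; if the clamp arm hangs in the way, swing it aside first. Then swing the clamp arm over the flange to its stop and tighten the black wing knob clockwise until the red indicator pin stands about 4 mm out of the knob (6 mm would be too tight), and let go. Leave the bottle, the collet, the coupling and the ring gauge standing where they are.

Things in the scene. Friction and masses are not known exactly. Their poses are not given: they have to be found in the camera images.
- flange_center (a point): centre, half-way up on the axis, of the loose aluminium flange (42 mm high, 0.2 to 0.45 kg): a three-lug plate 10 mm thick (reaching 50 mm from the axis) and on it a round boss 36 mm across, 32 mm high, the place to grip. z points along the axis out of the boss; the underside lies 21 mm below this point. Starts flat on the bench, boss up, left or right of the fixture
- flange_seat (a point): centre of the flange's flat underside, axes as for flange_center. Three 10.8 mm through holes lie 38 mm from the axis, at 0, 120 and 240 degrees from the x axis about z; they are alike, any hole fits any stud. It meets faceplate_face when the flange is home
- faceplate_face (a point): centre of the flat steel face, 100 mm across, where the flange seats, on a fixed grey fixture; locked at some angle. z points out of the face, leaning 25 degrees from vertical towards the robot and to its right. Three 8 mm studs with tapered noses stand 18 mm out of it, 38 mm from the axis, at 0, 120 and 240 degrees from the x axis about z
- clamp_pivot (a point): point on the clamp arm's swing axis, level with the arm's underside: 50 mm out from the faceplate's plane, 75 mm from its axis, far right seen from the robot. z is parallel to the faceplate's z, y points along the arm to the knob. The arm is 12 mm thick, 30 mm wide; the nut on the pivot reaches 20 mm above its underside
- clamp_arm (a joint): angle (rad) of the clamp arm about clamp_pivot: 0 = against its stop, with the screw on the faceplate's axis; grows as it swings away to the far side (clockwise seen from above), up to 1.9; starts at 0.7 to 1.85, so it may hang over the studs; from about 1.2 on it leaves room to load. Stays where left (friction 0.25 Nm)
- knob_grip (a point): centre of the bar of the black wing knob on the clamp arm's free end, on the screw's axis 75 mm from clamp_pivot: 46 mm long (its x), 13 mm thick (its y), 20 mm high (its z, out along the screw's axis); a collar 27 mm across starts 8 mm below this point. When slack it is 34 mm above the arm's underside; it sinks 3.2 mm per rad of tightening
- clamp_knob (a joint): angle (rad) of the clamp screw: 0 = slack, grows as it is tightened (clockwise seen from above), up to 3.2; starts at 0 to 0.4. Turning takes about 0.15 Nm; it stays where left. With the flange home and the arm at its stop the brass pad under the screw touches the boss near 0.8 and the pin is 4 mm out near 2.1
- clamp_pin (a joint): how far (m) the sprung red indicator pin, 6 mm thick, stands out of the knob's top: 0 = flush. The pad's pressure on the flange drives it: it starts out at the set force of 10 N and takes 1 N more per mm; 3 to 5 mm out is right, more than 6 mm is overtightened
- oil_bottle: white oil bottle, 38 mm across, 107 mm high, standing close to the flange; origin at its underside; must be left alone
- collet: steel collet, 28 mm across, 36 mm high; origin at its underside; must be left alone
- coupling: threaded coupling with a red nut, 31 mm across, 56 mm high, standing left of the fixture's front; origin at its underside; must be left alone
- ring_gauge: black ring gauge lying flat, 69 mm across, 12 mm high; origin at its underside; must be left alone

How it is judged:
By the outcome, as a careful person would: the job done as asked, in the order asked, and still so for the second after the job is handed in, with the robot touching nothing.
It also fails if it takes over 72 s, if anything falls off the work surface, if the arm or the gripper's body presses on something with over 40 N, if the wrist force passes 120 N, or if a joint passes its speed limit or range.

## Working session

There is one attempt and no reset: what is moved stays moved. The work goes in short steps, Python scripts to look and compute and a tool call to move; the robot and the scene stay as the last step left them, time stands still between calls to the robot, and variables do not carry over. Pictures are saved under pics/ and viewed, at most 10 in all, crops included, and the job is handed in when it is done.

Besides the shell and the picture viewer there is one more tool, called after "Emit:" as name(argument=value, ...), one argument or row to a line, values as JSON. carry_out: Moves the arm, as the interface text tells. Its arguments: {"type":"object","properties":{"moves":{"type":"array","items":{"type":"object","properties":{"offset":{"type":"array","items":{"type":"number"}},"rotation":{"type":"array","items":{"type":"number"}},"fingers":{"type":"number"}}}},"squeeze":{"type":"number"}},"required":["moves"]}

```bash
ls; mkdir -p pics
cat > h.py <<'E'
import numpy as np, cv2
from scipy.spatial.transform import Rotation as R
from bench import sensors, eyes, job
def cam(name, obs=None):
    p=eyes.camera_params(name); f=200/np.tan(np.radians(p['fov_y'])/2)
    if name=='wrist':
        o=obs or sensors.get_obs(); T=np.eye(4); T[:3,:3]=R.from_rotvec(o['eef_rot']).as_matrix(); T[:3,3]=o['eef_pos']
        E=T@np.array(p['hand_eye'])
    else: E=np.array(p['extrinsics'])
    return f,p['cx'],p['cy'],E,p
def ray(c,u,v):
    f,cx,cy,E,p=c
    d=E[:3,:3]@np.array([(u-cx)/f,-(v-cy)/f,-1.]); return E[:3,3],d
def proj(c,P):
    f,cx,cy,E,p=c
    q=np.linalg.inv(E)@np.append(P,1); return cx+f*q[0]/-q[2], cy-f*q[1]/-q[2]
def cloud(c,D):
    f,cx,cy,E,p=c
    v,u=np.mgrid[:400,:640]; d=np.stack([(u-cx)/f,-(v-cy)/f,-np.ones_like(u)],-1)*D[...,None]
    W=d@E[:3,:3].T+E[:3,3]; W[D<=0]=np.nan; return W
def snap(name):
    o=sensors.get_obs(); I,D=eyes.capture(name); c=cam(name,o); return I,D,c
E
python3 - <<'E'
from h import *
o=sensors.get_obs(); print({k:np.round(v,3) for k,v in o.items()})
ims=[]
for n in ('scene','side','wrist'):
    I,D,c=snap(n); np.savez(f'{n}0.npz',I=I,D=D,E=c[3]); print(n,c[0],c[1],c[2],{k:v for k,v in c[4].items()},(D>0).mean())
    cv2.imwrite(f'pics/{n}0.png',I[...,::-1])
E
```

```text
pics
{'time_s': np.float64(0.0), 'joint_pos': array([-1.224,  0.478,  0.022,  1.556, -0.011,  1.109, -0.083]), 'dq': array([ 0.   ,  0.   ,  0.   , -0.001,  0.001,  0.001, -0.   ]), 'joint_torque': array([-1.0000e-03, -5.8285e+01,  1.5340e+00, -2.7261e+01, -5.4000e-02,
        1.7000e-02,  0.0000e+00]), 'eef_pos': array([296.286, 605.849, 221.717]), 'eef_rot': array([-7.080e-01, -3.061e+00,  3.000e-03]), 'force': array([-0.544, -0.303, -0.438]), 'ft_torque': array([-0.023, -0.047, -0.05 ]), 'gripper_force': np.float64(0.0), 'width': np.float64(1.003)}
scene 413.57760340220347 317.73432846812375 198.4651759624427 {'fov_y': 51.61544505607121, 'cx': 317.73432846812375, 'cy': 198.4651759624427, 'extrinsics': array([[ 4.48151384e-01,  3.59442385e-01, -8.18511765e-01,
        -3.40740617e+02],
       [-8.93579060e-01,  1.53470967e-01, -4.21856761e-01,
        -4.60939734e+02],
       [-2.60154084e-02,  9.20460664e-01,  3.89968415e-01,
         5.28855531e+02],
       [ 0.00000000e+00,  0.00000000e+00,  0.00000000e+00,
         1.00000000e+00]])} 0.99603515625
side 399.00308034036726 316.87
[... 290 characters left out ...]
02],
       [ 8.80939043e-04,  7.58178869e-01,  6.52046031e-01,
         8.79124898e+02],
       [ 0.00000000e+00,  0.00000000e+00,  0.00000000e+00,
         1.00000000e+00]])} 0.9959609375
wrist 314.9508472255663 311.86521172811166 206.38705780510125 {'fov_y': 64.83270534587692, 'cx': 311.86521172811166, 'cy': 206.38705780510125, 'hand_eye': array([[ 1.00989554e-04,  9.62740387e-01,  2.70427324e-01,
         7.40054886e+01],
       [ 9.99999694e-01,  1.12543942e-04, -7.74108615e-04,
        -8.86721279e-01],
       [-7.75700584e-04,  2.70427319e-01, -9.62740081e-01,
        -1.62879985e+02],
       [ 0.00000000e+00,  0.00000000e+00,  0.00000000e+00,
         1.00000000e+00]])} 0.99576953125
```

View pics/scene0.png

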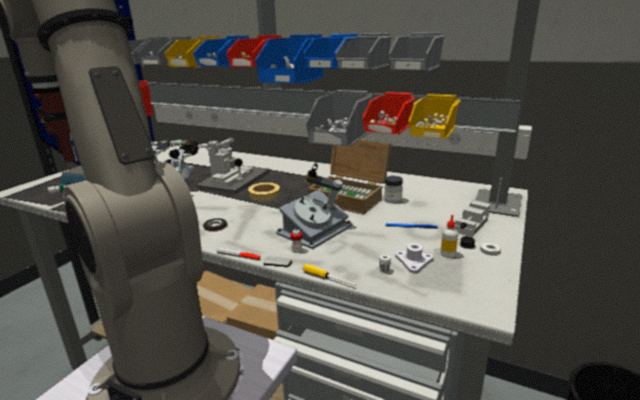

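View pics/side0.png

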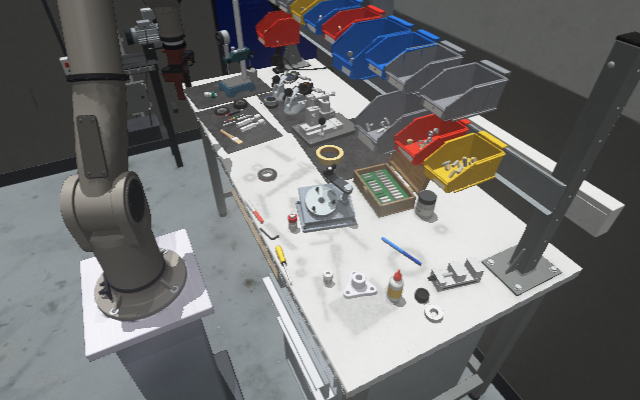

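Scene: flange at (413,256), bottle (449,243), collet (385,264), faceplate (316,208), clamp hanging behind. Side: flange boss (357,278), bottle (396,287), faceplate (322,200), arm/knob near (345,187) and (332,172).

Run:
```python
from h import *
for n,pts in (('scene',[(413,256),(414,246),(449,243),(385,264),(316,208),(312,172),(297,240)]),('side',[(357,278),(359,292),(396,287),(328,278),(322,200),(345,187),(332,170),(292,220)])):
    z=np.load(n+'0.npz'); W=cloud(cam(n),z['D'])
    for u,v in pts: print(n,u,v,np.nanmedian(W[v-1:v+2,u-1:u+2].reshape(-1,3),0).round())
    if n=='side':
        # face plane fit
        m=np.zeros((400,640),bool); cv2.circle(mm:=np.zeros((400,640),np.uint8),(322,200),20,1,-1); P=W[(mm>0)]; P=P[~np.isnan(P[:,0])]
        for _ in range(6):
            c=np.median(P,0); c=P.mean(0); nn=np.linalg.svd(P-c)[2][2]; r=(P-c)@nn; P=P[abs(r)<max(2,1.5*r.std())]
        print(len(P),c,nn*np.sign(nn[2]),r.std())
I=np.load('side0.npz')['I'][140:320,230:430]; cv2.imwrite('pics/s1.png',cv2.resize(I[...,::-1],(800,720)[:2],interpolation=cv2.INTER_CUBIC)[:600])
```

```text
scene 413 256 [ 495. -274.   27.]
scene 414 246 [ 522. -269.   38.]
scene 449 243 [ 564. -342.   41.]
scene 385 264 [ 438. -226.   26.]
scene 316 208 [561.  11.  70.]
scene 312 172 [558.  17. 173.]
scene 297 240 [437.   1.  37.]
side 357 278 [ 516. -266.   27.]
side 359 292 [ 504. -296.    8.]
side 396 287 [ 573. -355.   61.]
side 328 278 [ 444. -235.   30.]
side 322 200 [552.  11.  69.]
side 345 187 [605. -30. 134.]
side 332 170 [588.  19. 168.]
side 292 220 [442.  -6.  45.]
537 [545.35130484  11.24538761  67.98873814] [-0.04119257 -0.40376066  0.91393681] 2.278491120125475
```

View pics/s1.png

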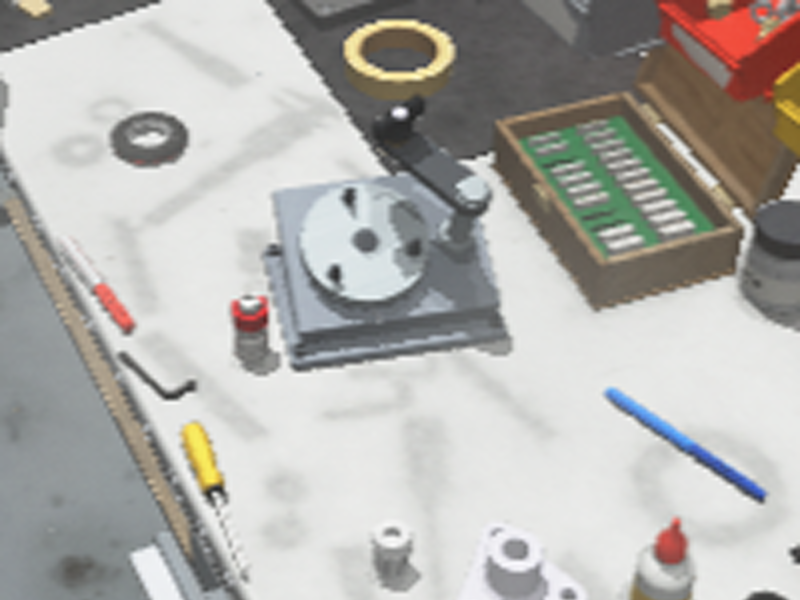

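Side crop: faceplate centre ≈(365,240), studs dark spots (349,197),(334,275),(413,247); arm from pivot (472,190) to knob (400,115), swung to the far side. Now move over the fixture for a wrist look.

```bash
cat >> h.py <<'E'
def rot(z,x):
    z=np.array(z,float)/np.linalg.norm(z); x=np.array(x,float); x-=z*(x@z); x/=np.linalg.norm(x); return np.column_stack([x,np.cross(z,x),z])
def go(p,M):
    o=sensors.get_obs(); R0=R.from_rotvec(o['eef_rot']).as_matrix(); p0=o['eef_pos']
    print('t',o['time_s'].round(2),'off m',(R0.T@(np.array(p)-p0)/1000).round(4),'rot',R.from_matrix(R0.T@M).as_rotvec().round(4),'dist',np.linalg.norm(p-p0).round())
E
python3 -c "
from h import *
go([530,10,300],rot([0,0,-1],[-1,0,0]))"
```

```text
Traceback (most recent call last):
  File "h.py", line 27, in go
    print('t',o['time_s'].round(2),'off m',(R0.T@(np.array(p)-p0)/1000).round(4),'rot',R.from_matrix(R0.T@M).as_rotvec().round(4),'dist',np.linalg.norm(p-p0).round())
              ^^^^^^^^^^^^^^^^^
AttributeError: 'float' object has no attribute 'round'
```

```bash
sed -i "s/o\['time_s'\].round(2)/round(float(o['time_s']),2)/" h.py
python3 -c "
from h import *
go([530,10,300],rot([0,0,-1],[-1,0,0]))"
```

```text
t 0.15 off m [-0.4717 -0.4329 -0.0774] rot [-1.400e-03 -2.000e-04 -4.548e-01] dist 645.0
```

Emit:
carry_out(
  moves=[
    {"offset": [-0.043, -0.039, -0.02], "rotation": [0, 0, -0.04]},
    {"offset": [-0.086, -0.079, -0.04], "rotation": [0, 0, -0.08]},
    {"offset": [-0.129, -0.118, -0.06], "rotation": [0, 0, -0.13]},
    {"offset": [-0.172, -0.157, -0.077], "rotation": [0, 0, -0.17]},
    {"offset": [-0.215, -0.197, -0.077], "rotation": [0, 0, -0.21]},
  ],
)

```text
schema error: expected keys offset, rotation, fingers
```

```bash
python3 -c "
from h import *
go([530,10,300],rot([0,0,-1],[-1,0,0]))"
```

```text
t 0.15 off m [-0.4717 -0.4329 -0.0774] rot [-1.400e-03 -2.000e-04 -4.548e-01] dist 645.0
```

Emit:
carry_out(
  moves=[
    {"offset": [-0.043, -0.039, -0.02], "rotation": [0, 0, -0.04], "fingers": 0.08},
    {"offset": [-0.086, -0.079, -0.04], "rotation": [0, 0, -0.08], "fingers": 0.08},
    {"offset": [-0.129, -0.118, -0.06], "rotation": [0, 0, -0.13], "fingers": 0.08},
    {"offset": [-0.172, -0.157, -0.077], "rotation": [0, 0, -0.17], "fingers": 0.08},
    {"offset": [-0.215, -0.197, -0.077], "rotation": [0, 0, -0.21], "fingers": 0.08},
  ],
)

```text
time_s: 0.78
eef_pos: [404.1, 333.6, 301.0]
eef_rot: [0.382, 3.117, 0.004]
force: [0.9, 0.5, -0.5]
width: 0.909
gripper_force: 0.0
```

```bash
python3 -c "
from h import *
go([530,10,300],rot([0,0,-1],[-1,0,0]))"
```

```text
t 0.78 off m [-0.2002 -0.2837  0.0006] rot [ 0.0023  0.0016 -0.2436] dist 347.0
```

Emit:
carry_out(
  moves=[
    {"offset": [-0.034, -0.048, 0], "rotation": [0, 0, -0.04], "fingers": 0.08},
    {"offset": [-0.07, -0.099, 0], "rotation": [0, 0, -0.08], "fingers": 0.08},
    {"offset": [-0.106, -0.15, 0], "rotation": [0, 0, -0.13], "fingers": 0.08},
    {"offset": [-0.142, -0.201, 0], "rotation": [0, 0, -0.18], "fingers": 0.08},
    {"offset": [-0.178, -0.252, 0], "rotation": [0, 0, -0.243], "fingers": 0.08},
  ],
)

```text
time_s: 1.4
eef_pos: [515.0, 45.4, 299.7]
eef_rot: [-0.001, 3.141, 0.0]
force: [0.8, -0.0, 0.6]
width: 0.913
gripper_force: 0.0
```

Emit:
carry_out(
  moves=[
    {"offset": [-0.013, -0.032, 0], "rotation": [0, 0, 0], "fingers": 0.08},
    {"offset": [-0.013, -0.032, 0], "rotation": [0, 0, 0], "fingers": 0.08},
    {"offset": [-0.013, -0.032, 0], "rotation": [0, 0, 0], "fingers": 0.08},
  ],
)

```text
time_s: 1.78
eef_pos: [527.3, 16.4, 299.4]
eef_rot: [-0.001, -3.141, -0.001]
force: [0.9, 0.7, 0.3]
width: 0.912
gripper_force: 0.0
```

Run:
```python
from h import *
I,D,c=snap('wrist'); np.savez('w1.npz',I=I,D=D,E=c[3]); o=sensors.get_obs(); print(o['eef_pos'],o['eef_rot'])
cv2.imwrite('pics/w1.png',cv2.resize(I[...,::-1],(800,500),interpolation=cv2.INTER_CUBIC))
```

```text
[527.25860869  16.90695859 299.41862669] [ 5.04768410e-04 -3.14095997e+00 -8.63880326e-04]
```

View pics/w1.png

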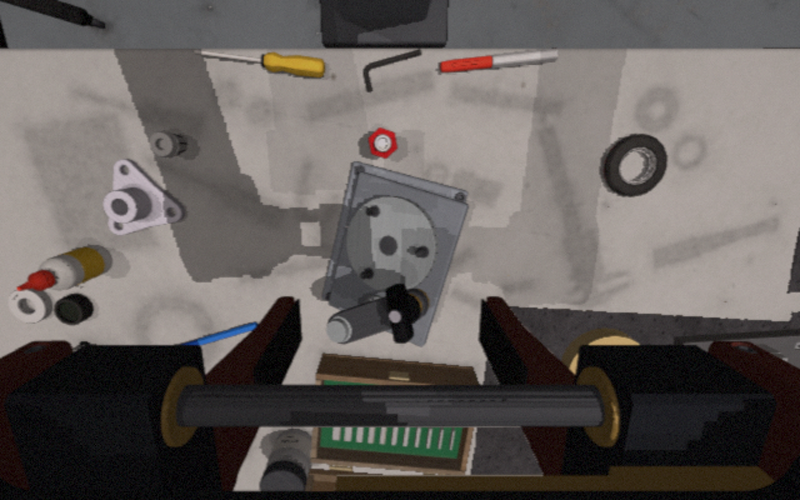

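Wrist view (×1.25): faceplate centre hole (388,245), studs about (372,212), (421,251), (368,272); pivot nut (340,328), knob (398,316), arm swung well aside; flange at left (122,205), bottle (70,270), collet (168,144).

Run:
```python
from h import *
z=np.load('w1.npz'); D=z['D'];I=z['I']
f,cx,cy,_,p=cam('wrist'); c=(f,cx,cy,z['E'],p); W=cloud(c,D)
yy,xx=np.mgrid[:400,:640]
m=(np.hypot(xx-310,yy-196)<33); P=W[m]; P=P[~np.isnan(P[:,0])]; 
Q=P.copy()
for t in (8,4,3,2,2,1.5):
    A=np.c_[Q[:,:2],np.ones(len(Q))]; 
    k=np.linalg.lstsq(A,Q[:,2],rcond=None)[0]; r=P[:,2]-np.c_[P[:,:2],np.ones(len(P))]@k; Q=P[abs(r)<t]
n=np.array([-k[0],-k[1],1]); n/=np.linalg.norm(n); print('n',n,np.degrees(np.arccos(n[2])),len(Q),len(P))
# disc: light pixels contour on plane
h=lambda X:(X-Q.mean(0))@n
Hm=h(W); disc=((abs(Hm)<3)&(np.hypot(xx-310,yy-196)<60)).astype(np.uint8)
x0=rot(n,[1,0,0]); o=Q.mean(0)
L=(W-o)@x0
# center from central bore: depth lower or dark
g=cv2.cvtColor(I,cv2.COLOR_RGB2GRAY)
b=(np.hypot(xx-310,yy-196)<9)&(g<110); print('bore px',b.sum(),xx[b].mean(),yy[b].mean())
def onplane(u,v,hh=0):
    s,d=ray(c,u,v); t=((o+n*hh-s)@n)/(d@n); return s+t*d
C=onplane(xx[b].mean(),yy[b].mean()); print('bore centre',C)
st=(Hm>5)&(Hm<25)&(np.hypot(xx-310,yy-196)<40)&(np.linalg.norm(W-C,axis=-1)<60)
nl,lab,s,ct=cv2.connectedComponentsWithStats(st.astype(np.uint8))
for i in range(1,nl):
    if s[i,4]>3:
        q=W[lab==i]; hm=Hm[lab==i]; l=(q-C)@x0; top=l[hm>hm.max()-6]; print(s[i,4],ct[i],hm.max(),l.mean(0),'top',top.mean(0),np.hypot(*top.mean(0)[:2]))
# disc edge: Canny-free: bright face mask
e=((abs(Hm)<2.5)&(np.hypot(xx-310,yy-196)<55)); l=(W[e]-C)@x0; a=np.degrees(np.arctan2(l[:,1],l[:,0])); rr=np.hypot(l[:,0],l[:,1])
print([ (k,round(rr[(a>k)&(a<k+20)].max(),1)) for k in range(-180,180,20) if ((a>k)&(a<k+20)).any()])
for u,v in ((272,262),(318,253)): print(u,v,W[v,u],(W[v,u]-C)@x0)
np.savez('face.npz',C=C,n=n,x0=x0)
```

```text
n [-0.10707975 -0.40940534  0.90604702] 25.03533001844406 3045 3395
bore px 195 310.05128205128204 196.15897435897435
bore centre [549.10470699  13.71839965  71.52141501]
46 [295.76086957 168.80434783] 18.673516997541718 [-34.25071272 -15.33516468  12.61997214] top [-34.2292938  -15.98733238  15.08901189] 37.77882145553355
44 [335.36363636 201.93181818] 19.110420342801902 [ 1.56681595 39.24642097 13.26579327] top [ 1.84947232 38.6387792  15.77923677] 38.683017026597405
43 [291.11627907 219.65116279] 18.76870981263186 [ 30.85919726 -19.36659618  12.90477197] top [ 30.88054955 -20.05148451  15.74596855] 36.81942926856856
[(-180, np.float64(49.8)), (-160, np.float64(50.0)), (-140, np.float64(49.7)), (-120, np.float64(50.0)), (-100, np.float64(49.8)), (-80, np.float64(50.1)), (-60, np.float64(50.3)), (-40, np.float64(49.8)), (-20, np.float64(49.7)), (0, np.float64(44.4)), (20, np.float64(49.5)), (40, np.float64(49.6)), (60, np.float64(49.7)), (80, np.float64(49.7)), (100, np.float64(49.9)), (120, np.float64(50.1)), (140, np.float64(49.8)), (160, np.float64(49.8))]
272 262 [609.64784941 -29.17014826 136.54262752] [ 68.43090179 -12.30978546  69.98813167]
318 253 [578.45365197  21.75204382 181.81985129] [39.58893543 52.7388532  93.50387485]
```

```bash
cat >> h.py <<'E'
import os
if os.path.exists('face.npz'):
    F=np.load('face.npz'); C,n,X0=F['C'],F['n'],F['x0']
    def toW(q): return C+X0@np.array(q,float)
    def toF(w): return X0.T@(np.array(w)-C)
    def goF(q,a=180.):  # a: angle of tool x in face frame, deg; tool z = -n
        a=np.radians(a); M=rot(-n,X0@[np.cos(a),np.sin(a),0]); go(toW(q),M)
    def meF():
        o=sensors.get_obs(); M=X0.T@R.from_rotvec(o['eef_rot']).as_matrix()
        print('F',toF(o['eef_pos']).round(1),'yaw',np.degrees(np.arctan2(M[1,0],M[0,0])).round(2),'tilt',np.degrees(np.arccos(-M[2,2])).round(2),'force',o['force'].round(1),'w',round(float(o['width']),3),'t',round(float(o['time_s']),2))
E
python3 - <<'E'
from h import *
W=cloud(cam('side'),np.load('side0.npz')['D']).reshape(-1,3); W=W[~np.isnan(W[:,0])]
for x in range(400,900,50): print(x,[int(max(W[(W[:,0]>=x)&(W[:,0]<x+50)&(W[:,1]>=y)&(W[:,1]<y+50)][:,2],default=-1)) for y in range(-450,200,50)])
goF([10,12,110]); goF([10,12,48])
# flange: wrist view
z=np.load('w1.npz'); D=z['D'];I=z['I']; f,cx,cy,_,p=cam('wrist'); c=(f,cx,cy,z['E'],p); W=cloud(c,D)
yy,xx=np.mgrid[:400,:640]; reg=np.hypot(xx-100,yy-162)<45
def cc(lo,hi,reg):
    m=(W[...,2]>lo)&(W[...,2]<hi)&reg; k,l,s,ct=cv2.connectedComponentsWithStats(m.astype(np.uint8)); i=1+s[1:,4].argmax(); q=W[l==i]; return q.mean(0),q.min(0),q.max(0),s[i,4]
print('boss top',cc(39,46,reg)); print('plate',cc(6,14,reg))
print('bottle',cc(30,130,np.hypot(xx-60,yy-215)<30)); print('collet',cc(20,60,np.hypot(xx-134,yy-115)<14)); print('bench z',np.nanmedian(W[100:130,60:100,2]))
E
```

```text
400 [3, 5, 5, 5, 40, 4, 4, 5, 56, 58, 4, 4, 4]
450 [5, 5, 5, 45, 37, 4, 4, 3, 53, 67, 71, 4, 4]
500 [3, 4, 12, 45, 13, 4, 4, 4, 76, 100, 91, 3, 3]
550 [4, 88, 107, 5, 5, 4, 4, 32, 138, 185, 92, -1, 4]
600 [16, 21, 4, 4, 4, 4, 5, 35, 139, 168, 81, 2, 7]
650 [14, 41, 37, 13, 12, 10, 4, 4, 4, 4, 2, -1, 4]
700 [4, 56, 52, 286, 459, 442, 457, 457, 440, 458, 442, 462, 414]
750 [54, 55, 52, 315, 483, 438, 483, 484, 437, 483, 437, 488, 392]
800 [53, 55, 4, 319, 490, 416, 490, 490, 320, 490, 255, 490, 6]
850 [41, 17, 4, 321, 489, 488, 490, 489, 489, 490, 487, 489, 6]
t 1.82 off m [-0.0201 -0.0378  0.1223] rot [-0.4234 -0.1064  0.0229] dist 130.0
t 1.82 off m [-0.0268 -0.0125  0.1785] rot [-0.4234 -0.1064  0.0229] dist 181.0
boss top (array([ 513.11024023, -272.35633113,   42.10792778]), array([ 496.01922074, -290.96814363,   39.03268668]), array([ 531.06702181, -255.42122648,   45.03054219]), np.int32(460))
plate (array([ 509.90930666, -266.64450466,   10.48097544]), array([ 464.87275227, -312.85413717,    6.07520879]), array([ 550.26793747, -225.22398507,   13.98597386]), np.int32(1352))
bottle (array([ 578.7371835 , -329.58289103,   59.92946419]), array([ 563.68027632, -353.69248695,   30.03023383]), array([ 599.80716954, -320.00311893,   89.40285744]), np.int32(1101))
collet (array([ 449.29723091, -218.95921273,   33.488744  ]), array([ 436.36742806, -232.40953253,   20.19028471]), array([ 461.8416969 , -208.68375264,   38.44354483]), np.int32(405))
bench z 0.5669205279270955
```

Emit:
carry_out(
  moves=[
    {"offset": [-0.005, -0.01, 0.03], "rotation": [-0.11, -0.026, 0.006], "fingers": 0.0},
    {"offset": [-0.01, -0.02, 0.06], "rotation": [-0.22, -0.052, 0.012], "fingers": 0.0},
    {"offset": [-0.015, -0.03, 0.09], "rotation": [-0.33, -0.08, 0.018], "fingers": 0.0},
    {"offset": [-0.02, -0.038, 0.122], "rotation": [-0.423, -0.106, 0.023], "fingers": 0.0},
    {"offset": [-0.02, -0.038, 0.122], "rotation": [-0.423, -0.106, 0.023], "fingers": 0.0},
  ],
)

```text
time_s: 2.45
eef_pos: [545.4, -23.6, 175.0]
eef_rot: [0.044, 2.974, 0.639]
force: [0.1, 0.2, 0.9]
width: 0.382
gripper_force: 0.0
```

```bash
python3 -c "
from h import *
meF(); goF([10,12,48]); goF([60,40,48])"
```

```text
F [  8.1   8.6 109.4] yaw 179.59 tilt 0.23 force [0.1 0.2 0.9] w 0.382 t 2.45
t 2.45 off m [-0.0021  0.0035  0.0614] rot [-0.0016 -0.0037 -0.0071] dist 62.0
t 2.45 off m [-0.0519  0.0318  0.0611] rot [-0.0016 -0.0037 -0.0071] dist 86.0
```

Emit:
carry_out(
  moves=[
    {"offset": [0, 0, 0.02], "rotation": [0, 0, 0], "fingers": 0.0},
    {"offset": [0, 0.002, 0.04], "rotation": [0, 0, 0], "fingers": 0.0},
    {"offset": [0, 0.003, 0.06], "rotation": [0, 0, 0], "fingers": 0.0},
    {"offset": [0, 0.003, 0.061], "rotation": [0, 0, 0], "fingers": 0.0},
    {"offset": [-0.005, 0.006, 0.061], "rotation": [0, 0, 0], "fingers": 0.0},
  ],
)

```text
time_s: 3.08
eef_pos: [559.2, 7.4, 125.4]
eef_rot: [0.038, 2.968, 0.637]
force: [0.9, -0.3, 0.1]
width: 0.001
gripper_force: 0.0
```

Emit:
carry_out(
  moves=[
    {"offset": [-0.01, 0.005, 0], "rotation": [0, 0, 0], "fingers": 0.0},
    {"offset": [-0.02, 0.01, 0], "rotation": [0, 0, 0], "fingers": 0.0},
    {"offset": [-0.03, 0.015, 0], "rotation": [0, 0, 0], "fingers": 0.0},
    {"offset": [-0.038, 0.021, 0], "rotation": [0, 0, 0], "fingers": 0.0},
    {"offset": [-0.045, 0.026, 0], "rotation": [0, 0, 0], "fingers": 0.0},
  ],
)

```text
time_s: 3.7
eef_pos: [602.6, 28.0, 139.8]
eef_rot: [0.039, 2.972, 0.637]
force: [-5.0, -3.1, -1.1]
width: 0.005
gripper_force: 2.6
```

Run:
```python
from h import *
meF(); goF([62,42,48])
z=[]
I,D,c=snap('wrist'); W=cloud(c,D); L=(W-C)@X0
# knob-height points
m=(L[...,2]>86)&(L[...,2]<100)&(np.hypot(L[...,0]-74,L[...,1]+13)<110)&(np.hypot(L[...,0]-74,L[...,1]+13)>50)
k,l,s,ct=cv2.connectedComponentsWithStats(m.astype(np.uint8))
for i in range(1,k):
    if s[i,4]>30: print(s[i,4],ct[i],L[l==i].mean(0))
cv2.imwrite('pics/w2.png',cv2.resize(I[...,::-1],(800,500)))
```

```text
F [59.2 41.1 50.2] yaw 179.81 tilt 0.19 force [-5.  -3.1 -1.1] w 0.005 t 3.7
t 3.7 off m [-0.0028  0.0009  0.0022] rot [-0.0025 -0.0022 -0.0033] dist 4.0
270 [299.4037037  271.60740741] [48.11947563 35.59255578 91.62215592]
280 [323.72857143 271.74642857] [48.14390804 45.98006659 91.75320755]
```

View pics/w2.png

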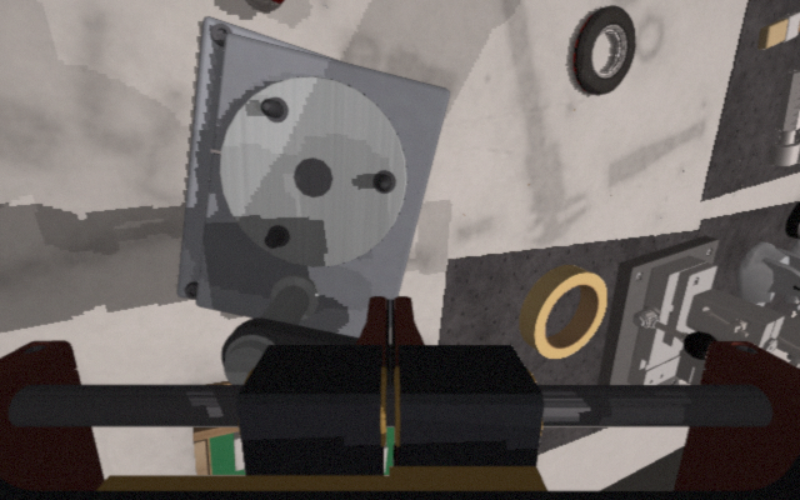

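View: face clear, bore (313,177), studs (274,108),(383,181),(277,237) in the ×1.25 picture; the arm is pushed behind the fingers, at least 1.5 rad. Push a bit more, back off and rise; work out the flange orientation.

Emit:
carry_out(
  moves=[
    {"offset": [-0.006, 0.003, 0], "rotation": [0, 0, 0], "fingers": 0.0},
    {"offset": [-0.006, 0.003, 0], "rotation": [0, 0, 0], "fingers": 0.0},
    {"offset": [0.03, -0.015, -0.005], "rotation": [0, 0, 0], "fingers": 0.0},
    {"offset": [0.035, -0.02, -0.06], "rotation": [0, 0, 0], "fingers": 0.05},
    {"offset": [0.035, -0.02, -0.12], "rotation": [0, 0, 0], "fingers": 0.06},
  ],
)

```text
time_s: 4.38
eef_pos: [555.9, -37.3, 238.9]
eef_rot: [0.039, 2.968, 0.638]
force: [1.0, -0.3, 1.2]
width: 0.193
gripper_force: 0.0
```

Run:
```python
from h import *
z=np.load('w1.npz'); D=z['D'];I=z['I']; f,cx,cy,_,p=cam('wrist'); c=(f,cx,cy,z['E'],p); W=cloud(c,D)
c0=np.array([513.2,-272.6]); d=W[...,:2]-c0; r=np.hypot(d[...,0],d[...,1]); m=(W[...,2]>6)&(W[...,2]<14)&(r>38)&(r<55)
a=np.degrees(np.arctan2(d[m][:,1],d[m][:,0])); 
ph=np.angle(np.exp(3j*np.radians(a)).mean()); print('phi mod120',np.degrees(ph)/3, np.histogram(a,bins=range(-180,181,20))[0], abs(np.exp(3j*np.radians(a)).mean()))
phi=np.degrees(ph)/3
for psi in (100,115,130,137,150,165): print(psi,(86.4+psi-phi)%120)
meF()
yaw=np.radians(137); go([513,-272,190],rot([0,0,-1],[np.cos(yaw),np.sin(yaw),0]))
# face seen now (arm at rest angle)
I,D,c=snap('wrist'); np.savez('w3.npz',I=I,D=D,E=c[3]); W=cloud(c,D); L=(W-C)@X0
ff=(np.hypot(L[...,0],L[...,1])<48)&(abs(L[...,2])<4); q=L[ff]; print('face resid',np.linalg.lstsq(np.c_[q[:,:2],np.ones(len(q))],q[:,2],rcond=None)[0],len(q))
st=(L[...,2]>5)&(L[...,2]<25)&(np.hypot(L[...,0],L[...,1])<55); k,l,s,ct=cv2.connectedComponentsWithStats(st.astype(np.uint8))
for i in range(1,k):
    if s[i,4]>10: t=L[l==i]; t=t[t[:,2]>t[:,2].max()-4]; print(s[i,4],ct[i],t.mean(0))
m=(L[...,2]>84)&(L[...,2]<105)&(np.hypot(L[...,0],L[...,1])<150); k,l,s,ct=cv2.connectedComponentsWithStats(m.astype(np.uint8))
for i in range(1,k):
    if s[i,4]>20: print('high',s[i,4],ct[i],L[l==i].mean(0))
```

```text
phi mod120 -46.01674059140485 [67 40  0  0  0  3 71 31  0  0  0 11 63 37  0  0  0 11] 0.8717398347343412
100 112.41674059140485
115 7.416740591404846
130 22.416740591404846
137 29.416740591404846
150 42.416740591404846
165 57.416740591404846
F [ 25.4  22.4 171.8] yaw 179.85 tilt 0.11 force [ 1.  -0.3  1.2] w 0.193 t 4.38
t 4.38 off m [ 0.0364 -0.2341 -0.0562] rot [ 0.4421 -0.057   0.7126] dist 244.0
face resid [-0.0001434   0.00014265 -0.03709097] 6175
56 [272.58928571 133.07142857] [-33.90491163 -16.86954241  16.58543769]
54 [326.68518519 168.66666667] [ 1.95259853 37.52245037 16.4611487 ]
57 [271.05263158 196.07017544] [ 31.23643156 -21.03785277  16.90629761]
high 78 [360.29487179 270.80769231] [77.7929488  63.49070987 89.75090127]
```

Run:
```python
from h import *
y=np.radians(165); go([513,-272,170],rot([0,0,-1],[np.cos(y),np.sin(y),0]))
```

```text
t 4.42 off m [ 0.0424 -0.2408 -0.0288] rot [0.433  0.0638 0.2287] dist 246.0
```

Emit:
carry_out(
  moves=[
    {"offset": [0.01, -0.055, -0.02], "rotation": [0.11, 0.016, 0.057], "fingers": 0.06},
    {"offset": [0.02, -0.115, -0.035], "rotation": [0.23, 0.034, 0.12], "fingers": 0.06},
    {"offset": [0.03, -0.175, -0.035], "rotation": [0.35, 0.05, 0.18], "fingers": 0.06},
    {"offset": [0.042, -0.23, -0.029], "rotation": [0.433, 0.064, 0.229], "fingers": 0.06},
    {"offset": [0.042, -0.241, -0.029], "rotation": [0.433, 0.064, 0.229], "fingers": 0.06},
  ],
)

```text
time_s: 5.05
eef_pos: [510.6, -267.0, 159.7]
eef_rot: [-0.4, -3.103, -0.001]
force: [0.1, 0.6, -0.6]
width: 0.686
gripper_force: 0.0
```

Emit:
carry_out(
  moves=[
    {"offset": [0, 0, 0], "rotation": [0, 0, 0], "fingers": 0.06},
    {"offset": [0, 0, 0], "rotation": [0, 0, 0], "fingers": 0.06},
  ],
)

```text
time_s: 5.3
eef_pos: [512.1, -265.3, 161.7]
eef_rot: [-0.397, -3.106, -0.004]
force: [-0.2, 0.8, 0.7]
width: 0.683
gripper_force: 0.0
```

Run:
```python
from h import *
I,D,c=snap('wrist'); np.savez('w4.npz',I=I,D=D,E=c[3]); W=cloud(c,D); o=sensors.get_obs(); print(o['eef_pos'],o['width'])
c0=np.array([513.2,-272.6]); 
m=(np.hypot(W[...,0]-c0[0],W[...,1]-c0[1])<30)&(abs(W[...,2]-42)<3); q=W[m]; ctr,rad=cv2.minEnclosingCircle(q[:,:2].astype(np.float32)); print('boss',q.mean(0),ctr,rad,len(q))
# holes: contours on plate plane: find bench-height pts inside plate -> use dark holes
d=W[...,:2]-np.array(ctr); r=np.hypot(d[...,0],d[...,1]); m=(W[...,2]>6)&(W[...,2]<14)&(r>38)&(r<55)
a=np.arctan2(d[m][:,1],d[m][:,0]); print('lug phi',np.degrees(np.angle(np.exp(3j*a).mean()))/3,len(a))
# through-holes: image components with z<4 within r 30..46
hm=((W[...,2]<5)&(r>30)&(r<46)).astype(np.uint8); k,l,s,ct=cv2.connectedComponentsWithStats(hm)
for i in range(1,k):
    if s[i,4]>15: t=d[l==i]; print('hole',s[i,4],ct[i],t.mean(0),np.hypot(*t.mean(0)),np.degrees(np.arctan2(*t.mean(0)[::-1])))
cv2.imwrite('pics/w4.png',I[...,::-1])
y=np.radians(165); go([ctr[0],ctr[1],15],rot([0,0,-1],[np.cos(y),np.sin(y),0]))
```

```text
[ 511.93572275 -265.2791752   161.67973813] 0.6818395681301154
boss [ 512.58752049 -273.40428154   42.57316596] (513.2951049804688, -274.1429748535156) 18.296876907348633 846
lug phi -46.53003313804822 581
hole 735 [322.57006803 166.23265306] [-25.3729491   26.17943291] 36.457499272092875 134.10373977702147
hole 80 [286.6875 164.8875] [-36.08346967  -9.343397  ] 37.273527478900476 -165.48277065385372
hole 647 [269.69242658 194.05100464] [-10.76993352 -35.11612749] 36.73055782082402 -107.05050404842765
hole 69 [341.42028986 198.14492754] [12.33723851 37.2213403 ] 39.212697279838906 71.66190989551725
hole 461 [321.35574837 225.85900217] [37.12594601  9.05252342] 38.21366310289046 13.703195033799503
hole 61 [286.19672131 226.72131148] [ 28.32262799 -28.01402464] 39.83662677981283 -44.68614584054403
t 5.35 off m [-0.005  -0.0084  0.1466] rot [ 0.001  -0.0103  0.008 ] dist 147.0
```

View pics/w4.png

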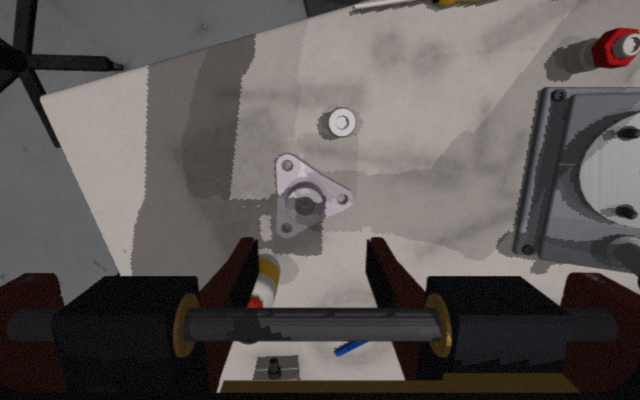

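Flange boss at (305,203), holes (287,165), (341,198), (286,227); the bottle shows between the fingers lower left, clear of the grasp.

Run:
```python
from h import *
z=np.load('w4.npz'); f,cx,cy,_,p=cam('wrist'); c=(f,cx,cy,z['E'],p)
P=[]
for u,v in ((286.69,164.89),(341.42,198.15),(286.2,226.72)):
    s,d=ray(c,u,v); t=(5.5-s[2])/d[2]; P.append(s+t*d)
P=np.array(P); m=P.mean(0); print(m,[(np.hypot(*(q-m)[:2]),np.degrees(np.arctan2((q-m)[1],(q-m)[0]))%120) for q in P])
y=np.radians(165); go([m[0],m[1],15],rot([0,0,-1],[np.cos(y),np.sin(y),0])); print(z['D'][150:250,440:470].max())
```

```text
[ 513.8328031  -273.82450386    5.5       ] [(np.float64(38.25106458700149), np.float64(73.83254174180382)), (np.float64(38.278738017090575), np.float64(73.7857127746462)), (np.float64(38.237820974818575), np.float64(73.77320814809431))]
t 5.35 off m [-0.0055 -0.0079  0.1466] rot [ 0.001  -0.0103  0.008 ] dist 147.0
350.63303
```

Emit:
carry_out(
  moves=[
    {"offset": [-0.005, -0.008, 0.04], "rotation": [0.001, -0.01, 0.008], "fingers": 0.06},
    {"offset": [-0.0055, -0.008, 0.09], "rotation": [0.001, -0.01, 0.008], "fingers": 0.06},
    {"offset": [-0.0055, -0.008, 0.125], "rotation": [0.001, -0.01, 0.008], "fingers": 0.06},
    {"offset": [-0.0055, -0.008, 0.14], "rotation": [0.001, -0.01, 0.008], "fingers": 0.06},
    {"offset": [-0.0055, -0.008, 0.145], "rotation": [0.001, -0.01, 0.008], "fingers": 0.06},
  ],
)

```text
time_s: 5.98
eef_pos: [512.9, -274.7, 15.8]
eef_rot: [-0.411, -3.113, 0.001]
force: [1.6, 0.1, 0.2]
width: 0.683
gripper_force: 0.0
```

Run:
```python
from h import *
y=np.radians(165); go([513.8,-273.8,15],rot([0,0,-1],[np.cos(y),np.sin(y),0])); print(sensors.get_obs()['force'])
```

```text
t 5.97 off m [-0.0007  0.0011  0.0008] rot [-0.0011 -0.0019 -0.0009] dist 1.0
[1.62952458 0.14283461 0.18626929]
```

Emit:
carry_out(
  moves=[
    {"offset": [-0.0007, 0.001, 0], "rotation": [0, 0, 0], "fingers": 0.02},
    {"offset": [-0.0007, 0.001, 0], "rotation": [0, 0, 0], "fingers": 0.02},
    {"offset": [-0.0007, 0.001, 0], "rotation": [0, 0, 0], "fingers": 0.02},
    {"offset": [-0.0007, 0.001, 0], "rotation": [0, 0, 0], "fingers": 0.02},
    {"offset": [-0.0007, 0.001, 0], "rotation": [0, 0, 0], "fingers": 0.02},
  ],
  squeeze=35,
)

```text
time_s: 6.6
eef_pos: [514.1, -274.0, 16.6]
eef_rot: [-0.412, -3.114, 0.001]
force: [-1.1, 1.4, 7.2]
width: 0.4
gripper_force: 35.0
```

Run:
```python
from h import *
o=sensors.get_obs(); M=R.from_rotvec(o['eef_rot']).as_matrix(); print(o['eef_pos'],o['width'],o['gripper_force'],'psi',np.degrees(np.arctan2(M[1,0],M[0,0])),'tilt',M[:,2])
psi=np.degrees(np.arctan2(M[1,0],M[0,0])); print('a',(86.5+psi-73.8)%120+120, 'off tool',M.T@(np.array([513.8,-273.8,15])-o['eef_pos']))
```

```text
[ 514.13527763 -274.03657491   16.61336726] 0.39976442312639765 35.00239312648773 psi 164.93429090824137 tilt [-1.05235974e-03 -7.04295189e-04 -9.99999198e-01]
a 177.63429090824138 off tool [0.38390144 0.14283464 1.61355218]
```

Emit:
carry_out(
  moves=[
    {"offset": [0, 0, -0.03], "rotation": [0, 0, 0], "fingers": 0.02},
    {"offset": [0, 0, -0.08], "rotation": [0, 0, 0], "fingers": 0.02},
    {"offset": [0, 0, -0.13], "rotation": [0, 0, 0], "fingers": 0.02},
    {"offset": [0, 0, -0.17], "rotation": [0, 0, 0], "fingers": 0.02},
    {"offset": [0, 0, -0.17], "rotation": [0, 0, 0], "fingers": 0.02},
  ],
)

```text
time_s: 7.22
eef_pos: [515.2, -275.0, 188.5]
eef_rot: [0.412, 3.111, -0.003]
force: [0.0, 0.5, -2.9]
width: 0.403
gripper_force: 35.0
```

Run:
```python
from h import *
o=sensors.get_obs(); print(o['eef_pos'],o['width'],o['force'])
goF([0.4,0,110],177.6)
```

```text
[ 515.21971049 -275.00604776  188.54561876] 0.4027584891415804 [ 0.04126158  0.5248072  -2.88237894]
t 7.22 off m [0.0418 0.2412 0.0168] rot [-0.4378 -0.0368 -0.1944] dist 245.0
```

Emit:
carry_out(
  moves=[
    {"offset": [0.01, 0.055, -0.01], "rotation": [-0.11, -0.009, -0.05], "fingers": 0.02},
    {"offset": [0.02, 0.11, -0.01], "rotation": [-0.22, -0.018, -0.1], "fingers": 0.02},
    {"offset": [0.03, 0.165, 0], "rotation": [-0.33, -0.028, -0.145], "fingers": 0.02},
    {"offset": [0.038, 0.215, 0.01], "rotation": [-0.41, -0.034, -0.18], "fingers": 0.02},
    {"offset": [0.042, 0.241, 0.017], "rotation": [-0.438, -0.037, -0.194], "fingers": 0.02},
  ],
)

```text
time_s: 7.85
eef_pos: [534.0, -28.2, 165.8]
eef_rot: [0.098, 2.983, 0.652]
force: [0.4, -0.3, -2.6]
width: 0.402
gripper_force: 35.0
```

Emit:
carry_out(
  moves=[
    {"offset": [0, 0, 0.01], "rotation": [0, 0, 0], "fingers": 0.02},
    {"offset": [0, 0, 0.02], "rotation": [0, 0, 0], "fingers": 0.02},
    {"offset": [0, 0, 0.02], "rotation": [0, 0, 0], "fingers": 0.02},
  ],
)

```text
time_s: 8.22
eef_pos: [537.4, -22.8, 149.2]
eef_rot: [0.101, 2.981, 0.647]
force: [-0.3, -0.0, -2.1]
width: 0.408
gripper_force: 35.0
```

Run:
```python
from h import *
meF(); goF([0.4,0,45],177.6)
I,D,c=snap('wrist'); np.savez('w5.npz',I=I,D=D,E=c[3]); L=(cloud(c,D)-C)@X0
cv2.imwrite('pics/w5.png',I[...,::-1])
meF()
```

```text
F [-2.5 -1.3 86.5] yaw 177.37 tilt 0.36 force [-0.3 -0.  -2.1] w 0.408 t 8.22
t 8.22 off m [-0.0031  0.0014  0.0415] rot [ 0.0005 -0.0062 -0.004 ] dist 42.0
F [-2.  -1.2 87.1] yaw 177.37 tilt 0.3 force [-0.   0.1 -2.4] w 0.402 t 8.28
```

View pics/w5.png

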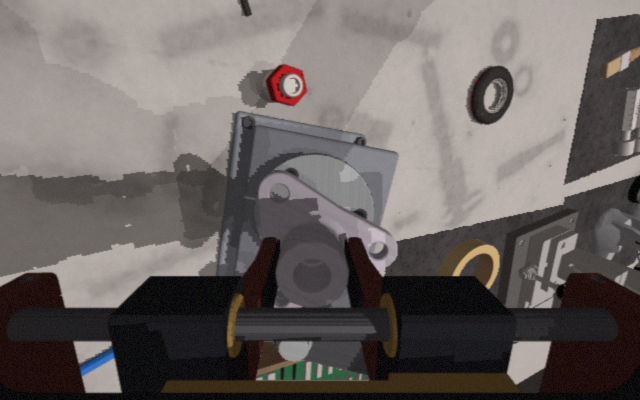

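In hand: holes at (280,192) and (377,249), studs behind at (291,174) and (362,213). Check the angles numerically.

Run:
```python
from h import *
z=np.load('w5.npz'); f,cx,cy,_,p=cam('wrist'); c=(f,cx,cy,z['E'],p); I=z['I']; L=(cloud(c,z['D'])-C)@X0
o=sensors.get_obs(); tf=toF(o['eef_pos']); h=tf[2]-16.6
# plate top height check, holes by depth
pl=(abs(L[...,2]-h-10)<3)&(np.hypot(L[...,0],L[...,1])<60); q=L[pl]; print('plate top fit',np.linalg.lstsq(np.c_[q[:,:2],np.ones(len(q))],q[:,2],rcond=None)[0],h+10)
for u0,v0 in ((280,192),(377,249)):
    yy,xx=np.mgrid[:400,:640]; m=(np.hypot(xx-u0,yy-v0)<11)&(L[...,2]<h+4); k,l,s,ct=cv2.connectedComponentsWithStats(m.astype(np.uint8)); print(s[1:,4],ct[1:])
    i=1+s[1:,4].argmax(); u,v=ct[i]
    P=[]
    s_,d=ray(c,u,v); s_=toF(s_); d=X0.T@d; P=s_+d*(h+5-s_[2])/d[2]; r=P[:2]-tf[:2]; print(u,v,P,'rel',r,np.hypot(*r),np.degrees(np.arctan2(r[1],r[0]))%120)
```

```text
plate top fit [-7.42626383e-03  1.10499005e-03  8.09635310e+01] 80.54502159982857
[230] [[278.84782609 191.84782609]]
278.8478260869565 191.84782608695653 [-37.16711425 -18.73055387  75.5450216 ] rel [-35.1362236  -17.49449359] 39.25062438378152 86.4689327798443
[167] [[375.49700599 248.4011976 ]]
375.49700598802394 248.4011976047904 [1.68968908e-02 3.63532462e+01 7.55450216e+01] rel [ 2.04778754 37.58930651] 37.64504479639695 86.8817270514583
```

Emit:
carry_out(
  moves=[
    {"offset": [-0.003, 0.0016, 0.015], "rotation": [0, -0.005, -0.001], "fingers": 0.02},
    {"offset": [-0.003, 0.0016, 0.03], "rotation": [0, -0.005, -0.001], "fingers": 0.02},
    {"offset": [-0.003, 0.0016, 0.042], "rotation": [0, -0.005, -0.001], "fingers": 0.02},
    {"offset": [-0.003, 0.0016, 0.047], "rotation": [0, -0.005, -0.001], "fingers": 0.02},
    {"offset": [-0.003, 0.0016, 0.047], "rotation": [0, -0.005, -0.001], "fingers": 0.02},
  ],
)

```text
time_s: 8.9
eef_pos: [545.6, -1.5, 108.2]
eef_rot: [0.099, 2.975, 0.647]
force: [0.8, -0.5, -2.2]
width: 0.399
gripper_force: 35.0
```

```bash
python3 -c "
from h import *
meF(); goF([0.5,0.3,30],177.4)"
```

```text
F [ 0.7  1.2 39.8] yaw 177.5 tilt 0.09 force [ 0.8 -0.5 -2.2] w 0.399 t 8.9
t 8.9 off m [ 0.0002 -0.0009  0.0098] rot [ 0.0014 -0.0007  0.0017] dist 10.0
```

Emit:
carry_out(
  moves=[
    {"offset": [0.0002, -0.0008, 0.001], "rotation": [0, 0, 0], "fingers": 0.02},
    {"offset": [0.0002, -0.0008, 0.004], "rotation": [0, 0, 0], "fingers": 0.02},
    {"offset": [0.0002, -0.0008, 0.007], "rotation": [0, 0, 0], "fingers": 0.02},
    {"offset": [0.0002, -0.0008, 0.01], "rotation": [0, 0, 0], "fingers": 0.02},
    {"offset": [0.0002, -0.0008, 0.012], "rotation": [0, 0, 0], "fingers": 0.02},
  ],
)

```text
time_s: 9.52
eef_pos: [546.8, 2.7, 97.1]
eef_rot: [0.099, 2.975, 0.647]
force: [0.0, 0.4, -2.2]
width: 0.403
gripper_force: 35.0
```

```bash
python3 -c "
from h import *
meF(); goF([0.5,0.3,17],177.4)"
```

```text
F [ 0.6  0.5 28. ] yaw 177.51 tilt 0.08 force [ 0.   0.4 -2.2] w 0.403 t 9.53
t 9.53 off m [ 0.0001 -0.0003  0.011 ] rot [ 0.0015 -0.0001  0.0019] dist 11.0
```

No contact while past the stud tips: it is entering cleanly. Continue.

Emit:
carry_out(
  moves=[
    {"offset": [0, 0, 0.003], "rotation": [0, 0, 0], "fingers": 0.02},
    {"offset": [0, 0, 0.006], "rotation": [0, 0, 0], "fingers": 0.02},
    {"offset": [0, 0, 0.009], "rotation": [0, 0, 0], "fingers": 0.02},
    {"offset": [0, 0, 0.0105], "rotation": [0, 0, 0], "fingers": 0.02},
    {"offset": [0, 0, 0.0115], "rotation": [0, 0, 0], "fingers": 0.02},
  ],
)

```text
time_s: 10.15
eef_pos: [548.0, 7.3, 86.8]
eef_rot: [0.099, 2.975, 0.647]
force: [-0.0, -0.3, -3.0]
width: 0.402
gripper_force: 35.0
```

```bash
python3 -c "
from h import *
meF();print(sensors.get_obs()['force']@n)"
```

```text
F [ 0.7  0.5 16.6] yaw 177.5 tilt 0.08 force [-0.  -0.3 -3. ] w 0.402 t 10.15
-2.578152390017453
```

Emit:
carry_out(
  moves=[
    {"offset": [0, 0, 0.0006], "rotation": [0, 0, 0], "fingers": 0.02},
    {"offset": [0, 0, 0.0012], "rotation": [0, 0, 0], "fingers": 0.02},
    {"offset": [0, 0, 0.0018], "rotation": [0, 0, 0], "fingers": 0.02},
    {"offset": [0, 0, 0.0018], "rotation": [0, 0, 0], "fingers": 0.02},
  ],
)

```text
time_s: 10.65
eef_pos: [548.3, 7.8, 85.8]
eef_rot: [0.099, 2.974, 0.647]
force: [-2.5, -2.0, 5.1]
width: 0.402
gripper_force: 35.0
```

```bash
python3 -c "
from h import *
meF();print(sensors.get_obs()['force']@n)"
```

```text
F [ 0.8  0.5 15.4] yaw 177.51 tilt 0.1 force [-2.5 -2.   5.1] w 0.402 t 10.65
5.66166845231732
```

Emit:
carry_out(
  moves=[
    {"offset": [0, 0, 0.0006], "rotation": [0, 0, 0], "fingers": 0.02},
    {"offset": [0, 0, 0.0008], "rotation": [0, 0, 0], "fingers": 0.02},
    {"offset": [0, 0, 0.0003], "rotation": [0, 0, 0], "fingers": 0.056},
    {"offset": [0, 0, 0.0], "rotation": [0, 0, 0], "fingers": 0.056},
    {"offset": [0, 0, 0.0], "rotation": [0, 0, 0], "fingers": 0.056},
  ],
)

```text
time_s: 11.28
eef_pos: [548.3, 8.2, 85.2]
eef_rot: [0.099, 2.975, 0.647]
force: [-0.5, -0.4, 0.7]
width: 0.639
gripper_force: 0.2
```

Emit:
carry_out(
  moves=[
    {"offset": [0, 0, -0.03], "rotation": [0, 0, 0], "fingers": 0.056},
    {"offset": [0, 0, -0.07], "rotation": [0, 0, 0], "fingers": 0.04},
    {"offset": [0, 0, -0.13], "rotation": [0, 0, 0], "fingers": 0.0},
    {"offset": [0, 0, -0.16], "rotation": [0, 0, 0], "fingers": 0.0},
    {"offset": [0, 0, -0.16], "rotation": [0, 0, 0], "fingers": 0.0},
  ],
)

```text
time_s: 11.9
eef_pos: [532.3, -59.1, 232.2]
eef_rot: [0.1, 2.97, 0.644]
force: [0.0, -0.1, -0.1]
width: 0.222
gripper_force: 0.0
```

Run:
```python
from h import *
meF()
I,D,c=snap('wrist'); np.savez('w6.npz',I=I,D=D,E=c[3]); L=(cloud(c,D)-C)@X0; r=np.hypot(L[...,0],L[...,1])
for lo,hi,rr in ((6,15,50),(36,48,18)):
    m=(L[...,2]>lo)&(L[...,2]<hi)&(r<rr)&((r>24)|(lo>20)); q=L[m]; print(len(q),np.median(q[:,2]),np.linalg.lstsq(np.c_[q[:,:2],np.ones(len(q))],q[:,2],rcond=None)[0],q.mean(0))
print('face',np.median(L[...,2][(abs(L[...,2])<4)&(r<49)]))
cv2.imwrite('pics/w6.png',I[...,::-1])
```

```text
F [  2.2  -0.2 177.2] yaw 177.51 tilt 0.29 force [ 0.  -0.1 -0.1] w 0.222 t 11.9
2084 9.898138143495594 [ 7.84640058e-04 -1.81632079e-03  9.95181384e+00] [-2.76243297  0.19674366  9.94928897]
794 41.76886162629275 [ 6.73944768e-03 -1.86971448e-03  4.16072089e+01] [-9.60282771e-01  3.62640669e-03  4.16007304e+01]
face -0.01671298484064882
```

View pics/w6.png

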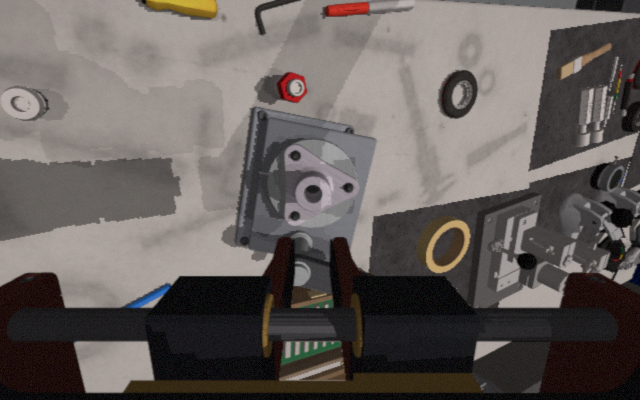

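Flange is home (plate top at 9.95 mm, level; holes on studs at (295,156),(347,187),(295,215)). The arm is hidden by the fingers here; estimate it from the earlier shot.

Run:
```python
from h import *
pv=np.array([73.8,-13.3])
for w in ('w3','w6','w4'):
    z=np.load(w+'.npz'); f,cx,cy,_,p=cam('wrist'); c=(f,cx,cy,z['E'],p); L=(cloud(c,z['D'])-C)@X0
    d=L[...,:2]-pv; r=np.hypot(d[...,0],d[...,1])
    nut=(L[...,2]>67)&(L[...,2]<73)&(r<20); q=L[nut]; print(w,'nut',len(q),q.mean(0) if len(q) else '')
    for lo,hi in ((59,65),(72,80),(84,100)):
        m=(L[...,2]>lo)&(L[...,2]<hi)&(r<110)&(r>18); q=d[m]; 
        if len(q)>10: print(lo,len(q),'mean',q.mean(0),q.min(0),q.max(0), 'dir',np.degrees(np.arctan2(q[:,1].mean(),q[:,0].mean())))
I=np.load('w3.npz')['I']; cv2.imwrite('pics/w3.png',cv2.resize(I[180:330,240:440,::-1],(800,600),interpolation=cv2.INTER_CUBIC))
```

```text
w3 nut 311 [ 71.58844418 -19.33592777  69.7769375 ]
59 919 mean [11.10443196 33.05527935] [-13.96774634 -19.42322735] [31.65972327 49.80397209] dir 71.43098755625198
72 18 mean [ 4.97010212 74.45004889] [ 1.79891513 50.86979647] [36.94729217 81.76789303] dir 86.18074157569734
84 79 mean [ 4.43301171 76.4593659 ] [ 1.71391502 50.61453684] [38.75791813 82.40925354] dir 86.68178214878493
w6 nut 240 [ 72.46795094 -14.75507955  69.87812738]
59 355 mean [ 8.87797114 20.7235781 ] [-9.60835183  6.30406241] [24.34153643 60.25737356] dir 66.80973072193972
w4 nut 0
```

View pics/w3.png

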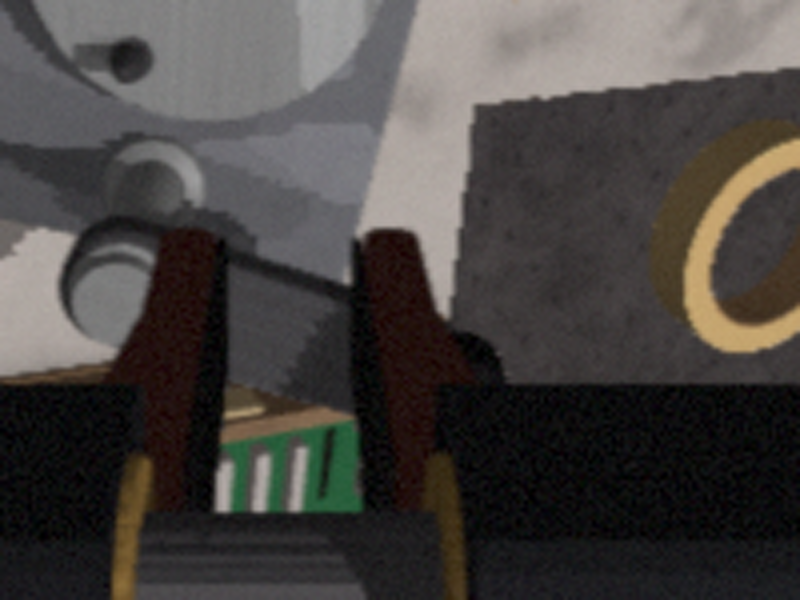

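Arm lies along ~71° in the face frame (≈1.7 rad), knob just right of the right finger. Check clearance behind, and plan the sweep.

Run:
```python
from h import *
for nme in ('side','scene'):
    W=cloud(cam(nme),np.load(nme+'0.npz')['D']).reshape(-1,3); W=W[~np.isnan(W[:,0])]
    for y in range(-150,151,50):
        q=W[(abs(W[:,1]-y)<25)&(W[:,0]>640)&(W[:,0]<900)]; print(nme,y,[(zz,int(q[(q[:,2]>zz)&(q[:,2]<=zz+50)][:,0].min(initial=999))) for zz in (20,70,120,170,220,270,320,370)])
pv=np.array([73.5,-15])
for th,o in ((71,38),(71,30),(90,25),(110,25),(130,25),(150,26),(168.5,27)):
    t=np.radians(th); d=np.array([np.cos(t),np.sin(t)]); fn=np.array([d[1],-d[0]]); q=pv+45*d+o*fn; print(th,o,q.round(1),toW([*q,53]).round())
goF([119,15,130],177.5)
```

```text
side -150 [(20, 822), (70, 825), (120, 999), (170, 999), (220, 739), (270, 740), (320, 832), (370, 744)]
side -100 [(20, 706), (70, 824), (120, 857), (170, 999), (220, 740), (270, 740), (320, 999), (370, 853)]
side -50 [(20, 707), (70, 863), (120, 876), (170, 999), (220, 740), (270, 739), (320, 819), (370, 743)]
side 0 [(20, 641), (70, 868), (120, 880), (170, 713), (220, 711), (270, 720), (320, 806), (370, 742)]
side 50 [(20, 714), (70, 874), (120, 999), (170, 712), (220, 709), (270, 897), (320, 999), (370, 743)]
side 100 [(20, 723), (70, 866), (120, 999), (170, 711), (220, 708), (270, 720), (320, 999), (370, 744)]
side 150 [(20, 747), (70, 999), (120, 999), (170, 999), (220, 999), (270, 999), (320, 743), (370, 710)]
scene -150 [(20, 821), (70, 824), (120, 999), (170, 999), (220, 739), (270, 735), (320, 827), (370, 740)]
scene -100 [(20, 741), (70, 824), (120, 856), (170, 866), (220, 736), (270, 737), (320, 999), (370, 744)]
scene -50 [(20, 705), (70, 857), (120, 872), (170, 870), (220, 739), (270, 737), (320, 812), (370, 742)]
scene 0 [(20, 640), (70, 864), (120, 878), (170, 711), (220, 708), (270, 715), (320, 798), (370, 740)]
scene 50 [(20, 650), (70, 640), (120, 879), (170, 710), (220, 706), (270, 894), (320, 899), (370, 742)]
scene 100 [(20, 722), (70, 864), (120, 872), (170, 710), (220, 705), (270, 718), (320, 815), (370, 740)]
scene 150 [(20, 733), (70, 999), (120, 999), (170, 999), (220, 999), (270, 999), (320, 744), (370, 709)]
71 38 [124.1  15.2] [667.   0. 138.]
71 30 [116.5  17.8] [659.   3. 138.]
90 25 [98.5 30. ] [641.  15. 142.]
110 25 [81.6 35.8] [625.  21. 142.]
130 25 [63.7 35.5] [607.  22. 140.]
150 26 [47.5 30. ] [591.  17. 137.]
168.5 27 [34.8 20.4] [578.   9. 131.]
t 11.95 off m [-0.1171  0.0197  0.0455] rot [0.0014 0.0016 0.0004] dist 127.0
```

Emit:
carry_out(
  moves=[
    {"offset": [-0.04, 0.006, 0.0], "rotation": [0, 0, 0], "fingers": 0.0},
    {"offset": [-0.08, 0.013, 0.015], "rotation": [0, 0, 0], "fingers": 0.0},
    {"offset": [-0.105, 0.018, 0.03], "rotation": [0, 0, 0], "fingers": 0.0},
    {"offset": [-0.118, 0.021, 0.045], "rotation": [0, 0, 0], "fingers": 0.0},
    {"offset": [-0.118, 0.021, 0.045], "rotation": [0, 0, 0], "fingers": 0.0},
  ],
)

```text
time_s: 12.58
eef_pos: [653.0, -28.2, 204.9]
eef_rot: [0.097, 2.979, 0.649]
force: [-0.3, 0.5, 0.3]
width: 0.006
gripper_force: 0.0
```

```bash
python3 -c "
from h import *
meF(); goF([120,16.5,53],177.5)"
```

```text
F [118.1  16.8 126.9] yaw 177.53 tilt 0.3 force [-0.3  0.5  0.3] w 0.006 t 12.57
t 12.57 off m [-0.0022 -0.0003  0.0739] rot [ 0.0021 -0.0048  0.0004] dist 74.0
```

Emit:
carry_out(
  moves=[
    {"offset": [-0.002, 0, 0.02], "rotation": [0, 0, 0], "fingers": 0.0},
    {"offset": [-0.002, 0, 0.045], "rotation": [0, 0, 0], "fingers": 0.0},
    {"offset": [-0.002, 0, 0.066], "rotation": [0, 0, 0], "fingers": 0.0},
    {"offset": [-0.002, 0, 0.073], "rotation": [0, 0, 0], "fingers": 0.0},
    {"offset": [-0.002, 0, 0.073], "rotation": [0, 0, 0], "fingers": 0.0},
  ],
)

```text
time_s: 13.2
eef_pos: [663.6, -0.2, 141.4]
eef_rot: [0.099, 2.975, 0.647]
force: [-0.2, -0.7, -0.4]
width: 0.002
gripper_force: 0.0
```

Run:
```python
from h import *
meF()
o=sensors.get_obs(); R0=R.from_rotvec(o['eef_rot']).as_matrix(); pv=np.array([73.5,-15])
for th,of in ((71,26),(80,25),(90,25),(100,25),(110,25),(120,25),(130,25),(140,26),(150,26),(160,26),(165,26),(168.5,27),(170,27)):
    t=np.radians(th); d=np.array([np.cos(t),np.sin(t)]); fn=np.array([d[1],-d[0]]); q=pv+45*d+of*fn; print(th,q.round(1),(R0.T@(toW([*q,53.5])-o['eef_pos'])/1000).round(4))
```

```text
F [121.3  16.1  56.7] yaw 177.49 tilt 0.08 force [-0.2 -0.7 -0.4] w 0.002 t 13.2
71 [112.7  19.1] [0.0087 0.0026 0.0032]
80 [105.9  25. ] [0.0157 0.0082 0.0032]
90 [98.5 30. ] [0.0234 0.0129 0.0032]
100 [90.3 33.7] [0.0317 0.0162 0.0032]
110 [81.6 35.8] [0.0405 0.018  0.0032]
120 [72.7 36.5] [0.0495 0.0182 0.0032]
130 [63.7 35.5] [0.0583 0.0169 0.0032]
140 [55.7 33.8] [0.0662 0.0148 0.0032]
150 [47.5 30. ] [0.0743 0.0107 0.0032]
160 [40.1 24.8] [0.0815 0.0051 0.0032]
165 [36.8 21.8] [0.0847 0.0019 0.0032]
168.5 [34.8 20.4] [0.0866 0.0005 0.0032]
170 [33.9 19.4] [ 0.0875 -0.0005  0.0032]
```

Emit:
carry_out(
  moves=[
    {"offset": [0.009, 0.003, 0.002], "rotation": [0, 0, 0], "fingers": 0.0},
    {"offset": [0.016, 0.008, 0.002], "rotation": [0, 0, 0], "fingers": 0.0},
    {"offset": [0.0235, 0.013, 0.002], "rotation": [0, 0, 0], "fingers": 0.0},
    {"offset": [0.0315, 0.016, 0.002], "rotation": [0, 0, 0], "fingers": 0.0},
    {"offset": [0.0405, 0.018, 0.002], "rotation": [0, 0, 0], "fingers": 0.0},
  ],
)

```text
time_s: 13.82
eef_pos: [627.0, 18.6, 145.8]
eef_rot: [0.101, 2.968, 0.641]
force: [6.4, -2.5, -0.3]
width: 0.004
gripper_force: 2.9
```

Emit:
carry_out(
  moves=[
    {"offset": [0.009, 0, 0], "rotation": [0, 0, 0], "fingers": 0.0},
    {"offset": [0.018, -0.001, 0], "rotation": [0, 0, 0], "fingers": 0.0},
    {"offset": [0.026, -0.003, 0], "rotation": [0, 0, 0], "fingers": 0.0},
    {"offset": [0.034, -0.0075, 0], "rotation": [0, 0, 0], "fingers": 0.0},
    {"offset": [0.0375, -0.01, 0], "rotation": [0, 0, 0], "fingers": 0.0},
  ],
)

```text
time_s: 14.45
eef_pos: [588.1, 14.6, 138.7]
eef_rot: [0.099, 2.971, 0.647]
force: [3.6, 0.9, 2.9]
width: 0.004
gripper_force: 1.9
```

Run:
```python
from h import *
meF()
o=sensors.get_obs(); R0=R.from_rotvec(o['eef_rot']).as_matrix(); pv=np.array([73.5,-15])
for th,of in ((155,26),(160,26),(165,26),(168.5,27),(170,27)):
    t=np.radians(th); d=np.array([np.cos(t),np.sin(t)]); fn=np.array([d[1],-d[0]]); q=pv+45*d+of*fn; print(th,q.round(1),(R0.T@(toW([*q,54])-o['eef_pos'])/1000).round(4))
```

```text
F [45.3 28.4 56.3] yaw 177.55 tilt 0.26 force [3.6 0.9 2.9] w 0.004 t 14.45
155 [43.7 27.6] [ 0.0016 -0.0009  0.0023]
160 [40.1 24.8] [ 0.005  -0.0038  0.0023]
165 [36.8 21.8] [ 0.0082 -0.007   0.0023]
168.5 [34.8 20.4] [ 0.0102 -0.0084  0.0023]
170 [33.9 19.4] [ 0.011  -0.0095  0.0022]
```

Emit:
carry_out(
  moves=[
    {"offset": [0.002, -0.002, 0], "rotation": [0, 0, 0], "fingers": 0.0},
    {"offset": [0.005, -0.004, 0], "rotation": [0, 0, 0], "fingers": 0.0},
    {"offset": [0.008, -0.006, 0], "rotation": [0, 0, 0], "fingers": 0.0},
    {"offset": [0.009, -0.008, 0], "rotation": [0, 0, 0], "fingers": 0.0},
    {"offset": [0.009, -0.008, 0], "rotation": [0, 0, 0], "fingers": 0.0},
  ],
)

```text
time_s: 15.08
eef_pos: [576.9, 7.9, 132.5]
eef_rot: [0.099, 2.976, 0.647]
force: [0.5, 0.5, 2.8]
width: 0.009
gripper_force: 1.1
```

Run:
```python
from h import *
meF()
I,D,c=snap('wrist'); L=(cloud(c,D)-C)@X0; pv=np.array([73.5,-15]); d=L[...,:2]
m=(L[...,2]>84)&(L[...,2]<102)&(np.hypot(d[...,0],d[...,1])<40)
q=L[m]; print('knob',len(q),q.mean(0) if len(q) else '',q.min(0),q.max(0))
if len(q): print(cv2.minAreaRect(q[:,:2].astype(np.float32)))
cv2.imwrite('pics/w7.png',I[...,::-1])
```

```text
F [33.9 19.8 54.7] yaw 177.48 tilt 0.11 force [0.5 0.5 2.8] w 0.009 t 15.07
knob 4162 [ 4.12125899  6.87771712 92.08629197] [-14.32593675 -17.90869013  84.01432161] [ 34.9679622   31.24247373 101.96881477]
((5.603960990905762, 8.085515975952148), (58.42259216308594, 23.905418395996094), 42.911170959472656)
```

View pics/w7.png

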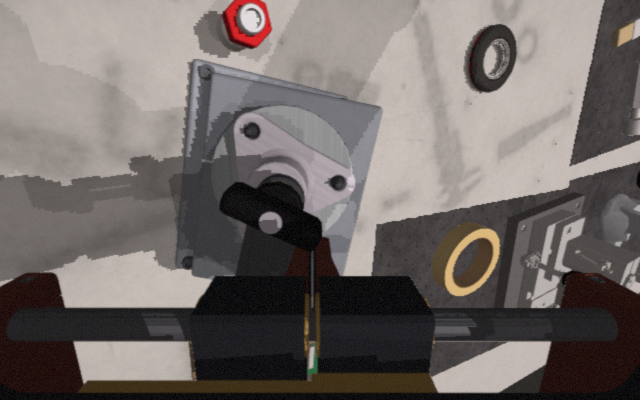

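The arm is over the flange; knob pin at (270,222), bar from (228,200) to (312,237), its right wing close to the fingers. Compute the remaining angle.

```bash
cat > kn.py <<'E'
from h import *
def knob(c,I,D):
    L=(cloud(c,D)-C)@X0; rr=np.hypot(L[...,0],L[...,1])
    # top surface of the bar: dark, h 84..97
    g=I.max(-1).astype(int)
    yy,xx=np.mgrid[:400,:640]
    m=(L[...,2]>86)&(L[...,2]<98)&(rr<36)&(g<60)&(yy<258); m=cv2.morphologyEx(m.astype(np.uint8),cv2.MORPH_OPEN,np.ones((3,3)))
    k,l,s,ct=cv2.connectedComponentsWithStats(m); i=1+s[1:,4].argmax(); t=L[l==i]
    hi=np.percentile(t[:,2],90); t=t[t[:,2]>hi-2]; rect=cv2.minAreaRect(t[:,:2].astype(np.float32))
    bx=cv2.boxPoints(rect); e=[bx[1]-bx[0],bx[2]-bx[1]]; e=max(e,key=np.linalg.norm)
    print('bar n',len(t),'top h',hi,'mean',t.mean(0),'rect',np.round(rect[0],1),np.round(rect[1],1),'dir',np.degrees(np.arctan2(e[1],e[0]))%180)
    return L
E
python3 - <<'E'
from kn import *
I=cv2.imread('pics/w7.png')[...,::-1]; I2,D,c=snap('wrist'); L=knob(c,I2,D)
m=(np.hypot(*(np.mgrid[:400,:640]-np.array([222,270])[:,None,None]))<14)&(I2.max(-1)>90); v,u=np.nonzero(m); print('pin px',u.mean(),v.mean(),len(u),I2[m].mean(0),L[m].mean(0))
s,d=ray(c,u.mean(),v.mean()); s=toF(s); d=X0.T@d
for h in (92,94): print(s+d*(h-s[2])/d[2])
E
```

```text
bar n 1955 top h 93.66289355392384 mean [ 0.1550015   3.04419993 92.92242589] rect [0.3 3.5] [43.9 12.2] dir 61.776154
pin px 271.2699115044248 218.97345132743362 226 [134.22123894 125.73451327 131.31415929] [nan nan nan]
[-0.1819432   3.85480114 92.        ]
[-0.81638081  4.14873311 94.        ]
```

Emit:
carry_out(
  moves=[
    {"offset": [0.0, -0.001, 0], "rotation": [0, 0, 0], "fingers": 0.0},
    {"offset": [0, -0.002, 0], "rotation": [0, 0, 0], "fingers": 0.0},
    {"offset": [0, -0.003, 0], "rotation": [0, 0, 0], "fingers": 0.0},
    {"offset": [0, -0.003, 0], "rotation": [0, 0, 0], "fingers": 0.0},
  ],
)

```text
time_s: 15.68
eef_pos: [576.7, 5.8, 131.3]
eef_rot: [0.098, 2.976, 0.648]
force: [-2.5, 3.2, 1.5]
width: 0.006
gripper_force: 2.1
```

Run:
```python
from kn import *
meF(); I,D,c=snap('wrist'); knob(c,I,D)
```

```text
F [33.6 17.4 54.5] yaw 177.51 tilt 0.16 force [-2.5  3.2  1.5] w 0.006 t 15.68
bar n 1997 top h 93.67382022002991 mean [-0.50104026  0.17621439 92.90522913] rect [-0.3  0.5] [43.9 11.8] dir 63.63146
```

Emit:
carry_out(
  moves=[
    {"offset": [0.0, -0.001, 0], "rotation": [0, 0, 0], "fingers": 0.0},
    {"offset": [0, -0.002, 0], "rotation": [0, 0, 0], "fingers": 0.0},
    {"offset": [0, -0.002, 0], "rotation": [0, 0, 0], "fingers": 0.0},
  ],
)

```text
time_s: 16.1
eef_pos: [576.8, 5.2, 131.0]
eef_rot: [0.097, 2.976, 0.651]
force: [-2.9, 7.6, 4.6]
width: 0.003
gripper_force: 3.6
```

Run:
```python
from kn import *
meF(); I,D,c=snap('wrist'); knob(c,I,D)
```

```text
F [33.7 16.7 54.4] yaw 177.56 tilt 0.25 force [-2.9  7.6  4.6] w 0.003 t 16.1
bar n 1983 top h 93.62197608298504 mean [-0.7604538  -0.68439228 92.8706697 ] rect [-0.5 -0.2] [44.2 12.1] dir 64.32531
```

Emit:
carry_out(
  moves=[
    {"offset": [-0.002, 0.003, -0.005], "rotation": [0, 0, 0], "fingers": 0.0},
    {"offset": [-0.002, 0.004, -0.05], "rotation": [0, 0, 0], "fingers": 0.0},
    {"offset": [0.005, -0.002, -0.075], "rotation": [0, 0, -0.15], "fingers": 0.035},
    {"offset": [0.02, -0.01, -0.075], "rotation": [0, 0, -0.32], "fingers": 0.035},
    {"offset": [0.033, -0.017, -0.075], "rotation": [0, 0, -0.5], "fingers": 0.035},
  ],
)

```text
time_s: 16.77
eef_pos: [536.1, -42.5, 189.2]
eef_rot: [-0.626, 2.817, 0.566]
force: [-1.3, -0.8, 0.3]
width: 0.304
gripper_force: 0.0
```

Emit:
carry_out(
  moves=[
    {"offset": [0, 0, 0], "rotation": [0, 0, -0.17], "fingers": 0.035},
    {"offset": [0, 0, 0], "rotation": [0, 0, -0.34], "fingers": 0.035},
    {"offset": [0, 0, 0], "rotation": [0, 0, -0.51], "fingers": 0.035},
    {"offset": [0, 0, 0], "rotation": [0, 0, -0.666], "fingers": 0.035},
    {"offset": [0, 0, 0], "rotation": [0, 0, -0.666], "fingers": 0.035},
  ],
)

```text
time_s: 17.4
eef_pos: [534.9, -41.5, 186.0]
eef_rot: [-1.44, 2.403, 0.438]
force: [0.1, 0.6, -1.2]
width: 0.395
gripper_force: 0.0
```

Run:
```python
from kn import *
meF(); print(sensors.get_obs()['joint_pos'].round(2)); goF([-0.5,-0.2,110],244.3)
I,D,c=snap('wrist'); np.savez('w8.npz',I=I,D=D,E=c[3]); 
L=(cloud(c,D)-C)@X0; r=np.hypot(L[...,0],L[...,1]); m=(L[...,2]>90)&(L[...,2]<97)&(r<30)&(I.max(-1)<70); q=L[m]; rect=cv2.minAreaRect(q[:,:2].astype(np.float32)); print(len(q),q.mean(0),rect); 
e=np.linalg.svd(q[:,:2]-q[:,:2].mean(0),full_matrices=False)[2][0]; print('dir',np.degrees(np.arctan2(e[1],e[0]))%180)
```

```text
F [ -0.5  -3.2 127.9] yaw -116.86 tilt 0.27 force [ 0.1  0.6 -1.2] w 0.395 t 17.4
[ 0.78  0.4  -0.68  1.93 -0.24  0.86  2.95]
t 17.4 off m [-0.0027  0.0013  0.0179] rot [ 0.0037 -0.003  -0.0202] dist 18.0
906 [-0.87136157 -2.52870489 92.64447415] ((-0.1755962371826172, -1.1681098937988281), (43.642276763916016, 12.867362976074219), 63.633636474609375)
dir 64.39906304549102
```

Emit:
carry_out(
  moves=[
    {"offset": [-0.0025, 0.001, 0.01], "rotation": [0.003, -0.003, 0.01], "fingers": 0.035},
    {"offset": [-0.0025, 0.001, 0.025], "rotation": [0.003, -0.003, 0.01], "fingers": 0.035},
    {"offset": [-0.0025, 0.001, 0.038], "rotation": [0.003, -0.003, 0.01], "fingers": 0.035},
    {"offset": [-0.0025, 0.001, 0.047], "rotation": [0.003, -0.003, 0.01], "fingers": 0.035},
    {"offset": [-0.0025, 0.001, 0.049], "rotation": [0.003, -0.003, 0.01], "fingers": 0.035},
  ],
)

```text
time_s: 18.08
eef_pos: [539.3, -16.1, 142.2]
eef_rot: [-1.426, 2.41, 0.444]
force: [0.4, 0.0, 0.1]
width: 0.393
gripper_force: 0.0
```

Run:
```python
from kn import *
meF(); print(sensors.get_obs()['joint_pos'].round(3)); goF([-0.3,-0.5,78],244)
```

```text
F [-1.5  1.9 77.3] yaw -117.5 tilt 0.31 force [0.4 0.  0.1] w 0.393 t 18.07
[ 0.712  0.461 -0.666  1.971 -0.229  0.749  2.912]
t 18.07 off m [ 0.0016 -0.0022 -0.0007] rot [ 0.0054 -0.0001 -0.0262] dist 3.0
```

Emit:
carry_out(
  moves=[
    {"offset": [0.0016, -0.0022, -0.0005], "rotation": [0.005, 0, -0.01], "fingers": 0.035},
    {"offset": [0.0016, -0.0022, -0.0005], "rotation": [0.005, 0, -0.01], "fingers": 0.035},
  ],
)

```text
time_s: 18.32
eef_pos: [541.2, -20.4, 142.9]
eef_rot: [-1.432, 2.401, 0.433]
force: [0.1, -0.4, 0.3]
width: 0.399
gripper_force: 0.0
```

Run:
```python
from kn import *
meF(); print(sensors.get_obs()['joint_pos'].round(3)); goF([-0.3,-0.5,78],244)
```

```text
F [ 0.6 -1.7 79.5] yaw -117.01 tilt 0.15 force [ 0.1 -0.4  0.3] w 0.399 t 18.32
[ 0.728  0.464 -0.678  1.969 -0.218  0.745  2.916]
t 18.32 off m [-0.0007  0.0013  0.0015] rot [-0.0026  0.0007 -0.0176] dist 2.0
```

Emit:
carry_out(
  moves=[
    {"offset": [-0.0005, 0.0008, 0.001], "rotation": [-0.002, 0, 0], "fingers": 0.035},
    {"offset": [-0.0005, 0.0008, 0.001], "rotation": [-0.002, 0, 0], "fingers": 0.005},
    {"offset": [-0.0005, 0.0008, 0.001], "rotation": [-0.002, 0, 0], "fingers": 0.005},
    {"offset": [-0.0005, 0.0008, 0.001], "rotation": [-0.002, 0, 0], "fingers": 0.005},
    {"offset": [-0.0005, 0.0008, 0.001], "rotation": [-0.002, 0, 0], "fingers": 0.005},
  ],
  squeeze=30,
)

```text
time_s: 18.95
eef_pos: [540.5, -18.7, 142.1]
eef_rot: [-1.434, 2.401, 0.436]
force: [0.1, 0.0, -0.2]
width: 0.145
gripper_force: 29.9
```

Run:
```python
from kn import *
meF(); o=sensors.get_obs(); print(o['joint_pos'].round(3),o['gripper_force'],o['ft_torque'])
```

```text
F [-0.2 -0.5 78.1] yaw -116.99 tilt 0.04 force [ 0.1  0.  -0.2] w 0.145 t 18.95
[ 0.726  0.465 -0.678  1.97  -0.218  0.745  2.915] 29.937627017498016 [-0.33638692  0.07563109 -0.0150678 ]
```

Emit:
carry_out(
  moves=[
    {"offset": [0, 0, 0.0005], "rotation": [0, 0, 0.16], "fingers": 0.005},
    {"offset": [0, 0, 0.001], "rotation": [0, 0, 0.32], "fingers": 0.005},
    {"offset": [0, 0, 0.0015], "rotation": [0, 0, 0.48], "fingers": 0.005},
    {"offset": [0, 0, 0.002], "rotation": [0, 0, 0.64], "fingers": 0.005},
    {"offset": [0, 0, 0.0026], "rotation": [0, 0, 0.8], "fingers": 0.005},
  ],
)

```text
time_s: 19.58
eef_pos: [540.5, -17.3, 140.0]
eef_rot: [-0.395, 2.888, 0.6]
force: [-1.7, 0.3, 4.2]
width: 0.143
gripper_force: 29.9
```

Run:
```python
from kn import *
meF(); o=sensors.get_obs(); print(o['joint_pos'].round(3),o['gripper_force'],o['ft_torque'])
```

```text
F [-0.5 -0.1 75.7] yaw -163.1 tilt 0.07 force [-1.7  0.3  4.2] w 0.143 t 19.57
[ 0.568  0.425 -0.478  1.982 -0.359  0.755  2.235] 29.931520521640778 [-0.01753397  0.4846939   0.28877231]
```

Emit:
carry_out(
  moves=[
    {"offset": [0, 0, 0.0005], "rotation": [0, 0, 0.16], "fingers": 0.005},
    {"offset": [0, 0, 0.001], "rotation": [0, 0, 0.32], "fingers": 0.005},
    {"offset": [0, 0, 0.0015], "rotation": [0, 0, 0.48], "fingers": 0.005},
    {"offset": [0, 0, 0.002], "rotation": [0, 0, 0.64], "fingers": 0.005},
    {"offset": [0, 0, 0.0026], "rotation": [0, 0, 0.8], "fingers": 0.005},
  ],
)

```text
time_s: 20.2
eef_pos: [540.9, -15.8, 138.0]
eef_rot: [-0.798, -2.956, -0.682]
force: [-3.3, -0.4, 6.3]
width: 0.145
gripper_force: 29.9
```

Emit:
carry_out(
  moves=[
    {"offset": [0, 0, 0], "rotation": [0, 0, 0], "fingers": 0.005},
    {"offset": [0, 0, 0], "rotation": [0, 0, 0], "fingers": 0.005},
  ],
)

```text
time_s: 20.45
eef_pos: [540.9, -15.9, 138.0]
eef_rot: [-0.792, -2.959, -0.683]
force: [-1.3, -0.2, 5.9]
width: 0.143
gripper_force: 30.0
```

Run:
```python
from kn import *
meF(); o=sensors.get_obs(); print(o['joint_pos'].round(3),o['gripper_force'],o['ft_torque'])
for nme in ('wrist','scene','side'):
    I,D,c=snap(nme); np.savez(nme+'9.npz',I=I,D=D,E=c[3]); L=(cloud(c,D)-C)@X0; J=I.astype(int)
    red=(J[...,0]>70)&(J[...,0]>1.8*J[...,1])&(J[...,0]>1.8*J[...,2])&(np.hypot(L[...,0],L[...,1])<25)&(L[...,2]>70)
    q=L[red]; print(nme,len(q)); 
    if len(q): print(q.mean(0),np.percentile(q[:,2],[2,50,98]))
    u,v=proj(c,toW([0,0,94])); print('knob px',u,v)
```

```text
F [-0.3  0.4 73.2] yaw 151.35 tilt 0.11 force [-1.3 -0.2  5.9] w 0.143 t 20.45
[ 0.417  0.403 -0.294  1.993 -0.472  0.77   1.539] 29.972732663154602 [0.18923196 0.38336192 0.15845592]
wrist 120
[-0.20800662 -0.15167588 90.83342445] [89.00378038 90.87640682 92.06140581]
knob px 312.2023232759105 272.9781342523554
scene 0
knob px 323.3317324962293 182.45952271270113
side 0
knob px 323.97913895985903 185.80279812826674
```

```bash
cat > pin.py <<'E'
from kn import *
def pin(z):
    f,cx,cy,_,p=cam('wrist'); c=(f,cx,cy,z['E'],p); I,D=z['I'],z['D']; L=(cloud(c,D)-C)@X0; J=I.astype(int); r=np.hypot(L[...,0],L[...,1])
    red=(J[...,0]>60)&(J[...,0]>1.7*J[...,1])&(J[...,0]>1.7*J[...,2])&(r<12)&(L[...,2]>80)
    q=L[red]; rr=np.hypot(*(q[:,:2]-q[:,:2].mean(0)).T); print('pin top',len(q),np.percentile(q[:,2],[5,25,50,75,95]).round(2),q.mean(0).round(2))
    o=sensors.get_obs(); M=X0.T@R.from_rotvec(o['eef_rot']).as_matrix(); x=M[:2,0]; y=M[:2,1]
    bar=(abs(L[...,:2]@y)<4)&(abs(L[...,:2]@x)>7)&(abs(L[...,:2]@x)<19)&(abs(L[...,2]-89)<5)
    q=L[bar]; print('bar top',len(q),np.percentile(q[:,2],[5,25,50,75,95]).round(2))
E
python3 -c "
from pin import *
pin(np.load('wrist9.npz'))"
```

```text
pin top 135 [89.24 90.3  90.81 91.2  91.86] [-4.200e-01 -8.000e-02  9.072e+01]
bar top 650 [87.04 87.74 88.08 88.51 89.11]
```

Emit:
carry_out(
  moves=[
    {"offset": [0, 0, 0.0004], "rotation": [0, 0, 0.12], "fingers": 0.005},
    {"offset": [0, 0, 0.0008], "rotation": [0, 0, 0.24], "fingers": 0.005},
    {"offset": [0, 0, 0.0011], "rotation": [0, 0, 0.36], "fingers": 0.005},
    {"offset": [0, 0, 0.0011], "rotation": [0, 0, 0.36], "fingers": 0.005},
    {"offset": [0, 0, 0.0011], "rotation": [0, 0, 0.36], "fingers": 0.005},
  ],
)

```text
time_s: 21.22
eef_pos: [541.2, -15.2, 137.1]
eef_rot: [-1.277, -2.703, -0.655]
force: [-2.5, 0.4, 4.8]
width: 0.146
gripper_force: 30.0
```

```bash
python3 -c "
from pin import *
meF(); I,D,c=snap('wrist'); pin(dict(I=I,D=D,E=c[3]))"
```

```text
F [-0.2  0.6 72.1] yaw 130.74 tilt 0.12 force [-2.5  0.4  4.8] w 0.146 t 21.23
pin top 140 [88.62 90.1  90.71 91.2  91.64] [-0.48  0.25 90.52]
bar top 628 [85.97 86.51 86.86 87.24 87.94]
```

Emit:
carry_out(
  moves=[
    {"offset": [0, 0, 0], "rotation": [0, 0, 0], "fingers": 0.035},
    {"offset": [0, 0, 0], "rotation": [0, 0, 0], "fingers": 0.035},
    {"offset": [0, 0, 0], "rotation": [0, 0, 0], "fingers": 0.035},
    {"offset": [0, 0, -0.02], "rotation": [0, 0, 0], "fingers": 0.035},
    {"offset": [0, 0, -0.05], "rotation": [0, 0, 0], "fingers": 0.035},
  ],
)

```text
time_s: 21.9
eef_pos: [535.0, -36.3, 181.4]
eef_rot: [-1.277, -2.702, -0.653]
force: [0.3, -0.6, -0.5]
width: 0.398
gripper_force: 0.0
```

Emit:
carry_out(
  moves=[
    {"offset": [0, 0, -0.03], "rotation": [0, 0, 0], "fingers": 0.035},
    {"offset": [0, 0, -0.06], "rotation": [0, 0, 0], "fingers": 0.035},
    {"offset": [0, 0, -0.06], "rotation": [0, 0, 0], "fingers": 0.035},
  ],
)

```text
time_s: 22.28
eef_pos: [530.5, -62.6, 237.7]
eef_rot: [-1.282, -2.707, -0.655]
force: [-0.7, 0.7, 0.2]
width: 0.4
gripper_force: 0.0
```

Run:
```python
from pin import *
meF(); I,D,c=snap('wrist'); np.savez('w10.npz',I=I,D=D,E=c[3]); pin(dict(I=I,D=D,E=c[3]))
L=(cloud(c,D)-C)@X0; r=np.hypot(L[...,0],L[...,1])
m=(L[...,2]>84)&(L[...,2]<90)&(r<30)&(I.max(-1)<70); q=L[m]; print('bar',cv2.minAreaRect(q[:,:2].astype(np.float32)))
m=(L[...,2]>7)&(L[...,2]<13)&(r<50)&(r>24); q=L[m]; print('plate',len(q),np.linalg.lstsq(np.c_[q[:,:2],np.ones(len(q))],q[:,2],rcond=None)[0])
# bystanders versus start
for nme in ('side','scene'):
    I0=np.load(nme+'0.npz')['D']; I1,D1,c1=snap(nme); W=cloud(c1,I0)
    for k,P in dict(bottle=[583,-338,50],collet=[449,-220,20],coupling=[442,-4,30]).items():
        u,v=map(int,proj(c1,P)); a=(slice(v-8,v+8),slice(u-5,u+5)); print(nme,k,(u,v),np.median(abs(I0[a]-D1[a])).round(2),np.percentile(abs(I0[a]-D1[a]),95).round(1))
```

```text
F [  1.1  -1.1 183.8] yaw 130.7 tilt 0.24 force [-0.7  0.7  0.2] w 0.4 t 22.27
pin top 52 [87.91 90.3  90.62 91.14 91.95] [-0.19 -0.19 90.55]
bar top 240 [85.89 86.56 87.03 87.35 88.07]
bar ((-0.6747360229492188, -0.41414833068847656), (12.305574417114258, 44.80033874511719), 40.962154388427734)
plate 1496 [-4.73303585e-04 -7.64396300e-04  9.80503567e+00]
side bottle (395, 283) 1.75 5.6
side collet (326, 275) 1.91 5.8
side coupling (291, 223) 1.8 7.1
scene bottle (449, 235) 1.82 4.7
scene collet (384, 262) 1.73 4.7
scene coupling (299, 241) 1.92 5.2
```

```bash
python3 -c "
from bench import job; print(job.sign_off())"
```

```text
the job is handed in; nothing more can be done
None
```

The job is handed in at about 22 s of the 72 s. By my camera measurements the flange is fully home on the studs, the clamp arm is at its stop, and the pin is about 3.8 mm out. The gripper has let go, and the bottle, collet and coupling have not moved; I did not re-measure the ring gauge, but the arm never went near it.

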